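Fit the bedside cover plates with the breaker tripped

ROBOT

A 6-joint arm with a two-finger parallel gripper is mounted at the origin on the work surface. World frame = base frame: x ahead of the robot, y to its left, z up, the work surface at z = 0. Lengths are in m, angles in rad, forces in N, time in s.
With the tool pointing down it reaches from about 0.25 to 0.725 m from the base axis. Payload 4 kg.
Tool frame: the origin (TCP) lies on the centre line of the jaws, within the pads' length; the fingertips stand 22 mm ahead of it and the grasp point (between the pads) lies 3 mm ahead of it (bot.tip_reach is the distance from the TCP to the fingertips, in m); z points along the fingers, y is the line along which they close (so a half turn about z gives the same grasp; the last joint's range is limited). The gripper opens to 85 mm and grips with 20 to 120 N. Pads are 22 mm wide; open, the fingers measure 114 mm over their backs; the gripper's body (76 mm by 85 mm) begins 54 mm behind the grasp point. The pads swing forward as they close: fully open they stand 13 mm farther back than shut.
Start: joints at [-1.109, 0.241, 0.005, 1.335, 0, 1.571], TCP at [0.223, -0.448, 0.253] pointing down, gripper open.
Joint ranges: [-2.72, 2.72], [-1.05, 1.87], [-1.09, 1.28], [-1.99, 2.15], [-1.42, 1.44], [-3.14, 3.14]. Speed limits (rad/s): [2.79, 2.79, 3.14, 3.14, 3.14, 3.14].

INTERFACE

Orientations are given as a unit quaternion [x, y, z, w].
In Python, from workcell import bot gives the robot as it stands. The module is installed in compiled form; this text tells all that it offers.
- The arm moves only by the tool apply_moves, never from a script. Its argument "commands" is a list of rows, each a list of 4 numbers: the shift along the tool's x, y, z scaled (see below), then the turn about the tool's z scaled (see below). In form: [[tx, ty, tz, roll], ...]. A call has exactly 5 rows; each row shifts and turns the commanded pose from where the row before left it, along the tool's axes as they then stand; what a row does not reach is not made up. The controller multiplies each number of a shift by 20 mm and each number of a turn by 60 degrees. A row lasts 1/12 s, in which the tool goes at most 41.7 mm and 7.16 degrees, less where a joint would pass 70% of its speed; a pose out of reach is approached as far as the arm can. A call with a number of a shift or a turn outside -1 to 1 is refused whole. A call with a gripper value outside its range is refused whole. "claw" is the closure, from 0 (fully open) to 1 (shut), set as the call begins (left out, the last holds). The fingers move at their own pace and stop on an object; the grip force is fixed at half the most. Time passes only in rows, so rows that do not move let the fingers close, or fill a call up. It gives the time, the measured TCP pose, the force, the opening and the grip force at its end, in the units of the state.
- bot.get_obs(): the state, without advancing time (a new reading comes with each control period).
- bot.camera(name): name is "scene" or "top" or "wrist"; returns a dict with "image" (420x560x3 uint8, blue, green, red), "camera_matrix" (3x3 intrinsics, pixels), "R" (3x3) and "t" (3): a world point X has camera coordinates R X + t. Camera axes: x right, y down, z forward; pixel columns grow to the right and rows downward; lengths in m; the calibration is good to about 2 mm. A picture is of the moment at which its call begins. There is no depth.
- bot.job_done(): hands the job in; it is judged then, once.
The state is a dict: "clock": time; "joint_pos": joint angles; "joint_vel": joint speeds; "tau": joint torques, N m; "eef_pos": TCP position; "tool_rot": TCP orientation; "ft_force": force on the tool from outside, world axes, zero at the start; "ft_torque": the same for the moment, N m; "grip_width": finger opening in m; "grasp_force": force on a finger pad.
Only numpy, scipy, OpenCV 4.12 (cv2) and the standard library are available. Lean on these libraries where they do the work, as an engineer would, in place of code of your own. Each camera call takes 0.05 s, during which the arm holds its last target. There are 200 camera calls.

TASK

Make the circuit safe by pressing the blue test button on the breaker box so that its yellow lever drops, and only then lower each new cover plate (black, white, petrol blue; as many as are there) over the two pins of the frame of its own colour until it lies flush. Once every new cover is on, lift the lever fully back up; also clear every old cream cover into the grey tray, and leave everything else on the desk (tumbler, notebook, screwdriver, remote control) where it is.

Things in the scene. Friction and masses are not known exactly. Their poses are not given: they have to be found in the camera images.
- cover_black: new black cover plate, loose: 110 (its x) x 60 (y) x 10 mm, with a raised block 50 (x) x 34 (y) x 22 mm mid-top (block top 32 mm above origin), to be gripped across its 34 mm. Two 10 mm through holes on its x axis, 42 mm either side of centre. About 120 g. Origin: centre of the underside; z up, block side. May be absent (None from the start)
- frame_black: black mounting frame fixed on the panel: 106 (its x) x 56 (y) x 10 mm, two upright steel pins 8 mm thick, 14 mm tall (top 4 mm tapered), on its x axis 42 mm either side of the centre. Origin: centre of its underside, 20 mm above the desk. Takes the black cover: when flush, the cover's origin is 10 mm above this one, x axes parallel (either way round)
- cover_white: new white cover plate, loose: 110 (its x) x 60 (y) x 10 mm, with a raised block 50 (x) x 34 (y) x 22 mm mid-top (block top 32 mm above origin), to be gripped across its 34 mm. Two 10 mm through holes on its x axis, 42 mm either side of centre. About 120 g. Origin: centre of the underside; z up, block side. May be absent (None from the start)
- frame_white: white mounting frame fixed on the panel: 106 (its x) x 56 (y) x 10 mm, two upright steel pins 8 mm thick, 14 mm tall (top 4 mm tapered), on its x axis 42 mm either side of the centre. Origin: centre of its underside, 20 mm above the desk. Takes the white cover: when flush, the cover's origin is 10 mm above this one, x axes parallel (either way round)
- cover_blue: new petrol-blue cover plate, loose: 110 (its x) x 60 (y) x 10 mm, with a raised block 50 (x) x 34 (y) x 22 mm mid-top (block top 32 mm above origin), to be gripped across its 34 mm. Two 10 mm through holes on its x axis, 42 mm either side of centre. About 120 g. Origin: centre of the underside; z up, block side. May be absent (None from the start)
- frame_blue: petrol-blue mounting frame fixed on the panel: 106 (its x) x 56 (y) x 10 mm, two upright steel pins 8 mm thick, 14 mm tall (top 4 mm tapered), on its x axis 42 mm either side of the centre. Origin: centre of its underside, 20 mm above the desk. Takes the petrol-blue cover: when flush, the cover's origin is 10 mm above this one, x axes parallel (either way round)
- old_a: old cream-coloured cover plate, loose, same outside shape and sizes as the new ones (plate 110 x 60 x 10 mm, raised block 50 x 34 x 22 mm), without open holes, about 100 g. Origin: centre of its underside; x long, z up out of the block. Sometimes absent (None from the start)
- old_b: old cream-coloured cover plate, loose, same outside shape and sizes as the new ones (plate 110 x 60 x 10 mm, raised block 50 x 34 x 22 mm), without open holes, about 100 g. Origin: centre of its underside; x long, z up out of the block. Sometimes absent (None from the start)
- scrap_tray: grey open-topped tray fixed to the desk, 160 (its x) x 190 (y) x 45 mm outside, walls and floor 5 mm. Origin: centre of its underside
- rcd: grey breaker box fixed on the left or right of the desk, 150 (its x) x 160 (y) x 60 mm, front to its -x; on it a white module 66 x 145 mm, top 80 mm above the desk, centred 20 mm behind the box's centre, with the test button (right, -y) and the yellow lever (left, +y). Origin: centre of its underside
- test_button_top (a point): middle of the top of the round blue test button, 32 mm wide, 104 mm above the desk, pressed straight down
- test_button (a joint): travel of the test button in m: 0 out, 0.008 fully in (spring; about 4 N in all). At about 0.005 it trips the lever
- rcd_lever (a joint): angle of the breaker lever in rad: 0 fully up (on, leaning back a little), 1.25 fully down (tripped, leaning forward over the box's front, about 34 degrees above level). Weighted and over-centre: it falls to one end or the other by itself from about 0.27; about 1 N at the grip raises it
- lever_grip (a point): centre of the yellow grip at the lever's end: a round bar 20 mm thick and 36 mm long, lying along the box's y; 85 mm from the hinge axis; about 150 mm above the desk when up, 115 mm when down. It can be pinched from above by its two ends (along the box's y)
- lever_hinge (a point): centre of the lever's hinge, 68 mm above the desk; the hinge axis runs along the box's y; the lever drops towards the box's -x
- panel: brown fabric-covered headboard panel, fixed flat on the desk, 150 (its x) x 400 (y) x 20 mm, carrying the three frames. Origin: centre of its underside
- tumbler: bystander: empty glass tumbler, 72 mm wide, 100 mm tall. Origin: centre of its underside
- notebook: bystander: black notebook, 210 x 130 x 16 mm. Origin: centre of its underside
- screwdriver: bystander: orange-handled screwdriver, 200 mm long. Origin: middle of its length, on the desk
- remote: bystander: black remote control, 150 x 45 x 18 mm. Origin: centre of its underside
Mind the look-alikes: they are no part of the job. What is shaped like the cover_white but pink, purple or red is not meant.

How it is judged:
By the outcome, as a careful person would: the job done as asked, in the order asked, and still so for the second after the job is handed in, with the robot touching nothing.
Of cover_black, cover_white, cover_blue, old_a, old_b only 4 to 5 are there at a start; the rules pass over those that are not, and their reading is None.
At some moment in a run one of cover_black, cover_white, cover_blue, old_a, old_b may be knocked a few centimetres aside while the robot is not near it.
Once in a run the grip may slacken for a moment while it holds something.
It also fails if it takes over 210 s, if anything falls off the work surface, if the arm or the gripper's body presses on something with over 40 N, if the wrist force passes 120 N, or if a joint passes its speed limit or range.

## Working session

There is one attempt and no reset: what is moved stays moved. The work goes in short steps, Python scripts to look and compute and a tool call to move; the robot and the scene stay as the last step left them, time stands still between calls to the robot, and variables do not carry over. Pictures are saved under pics/ and viewed, at most 14 in all, crops included, and the job is handed in when it is done.

Besides the shell and the picture viewer there is one more tool, called after "Request:" by a JSON object that holds its "api" and its "payload", one argument or row to a line. apply_moves: Moves the arm, as the interface text tells. Shifts and turns lie within -1 to 1; 1 stands for 20 mm of shift or 60 degrees of turn. Its arguments: {"type":"object","properties":{"commands":{"type":"array","items":{"type":"array","items":{"type":"number","minimum":-1,"maximum":1}}},"claw":{"type":"number"}},"required":["commands"]}

```bash
mkdir -p pics
cat > h.py <<'E'
import numpy as np, cv2, sys
from workcell import bot
def snap(name, fn):
    c=bot.camera(name); cv2.imwrite('pics/'+fn,c['image']); 
    np.savez('pics/'+fn+'.npz',**{k:np.array(v) for k,v in c.items()}); return c
def px2w(c,u,v,z):
    K=np.array(c['camera_matrix']);R=np.array(c['R']);t=np.array(c['t']).ravel()
    d=R.T@np.linalg.solve(K,[u,v,1.]); o=-R.T@t
    return o+d*(z-o[2])/d[2]
def w2px(c,X):
    p=np.array(c['camera_matrix'])@(np.array(c['R'])@np.array(X)+np.array(c['t']).ravel()); return p[:2]/p[2]
E
python3 - <<'E'
from h import *
o=bot.get_obs(); print({k:np.round(v,3) for k,v in o.items()})
for n in('top','scene'):
    c=snap(n,n+'0.png'); print(n,np.round(-np.array(c['R']).T@np.array(c['t']).ravel(),3),np.round(c['R'],2).tolist(),np.round(c['camera_matrix'],0).tolist())
E
```

```text
{'clock': np.float64(0.0), 'joint_pos': array([-1.109,  0.241,  0.004,  1.335,  0.   ,  1.571]), 'joint_vel': array([-0.001, -0.   , -0.002,  0.   ,  0.001,  0.001]), 'tau': array([-1.0000e-03, -3.7232e+01,  2.5241e+01,  1.7000e-02,  0.0000e+00,
       -0.0000e+00]), 'eef_pos': array([ 0.223, -0.447,  0.252]), 'tool_rot': array([ 0.973,  0.229, -0.   , -0.001]), 'ft_force': array([ 0.384, -0.242, -0.003]), 'ft_torque': array([0.019, 0.024, 0.001]), 'grasp_force': np.float64(0.0), 'grip_width': np.float64(0.085)}
top [ 0.329 -0.007  1.739] [[-0.03, -1.0, -0.01], [-0.99, 0.03, -0.12], [0.12, 0.01, -0.99]] [[535.0, 0.0, 269.0], [0.0, 535.0, 215.0], [0.0, 0.0, 1.0]]
scene [ 0.89  -0.633  1.282] [[0.85, 0.52, -0.0], [0.44, -0.72, -0.53], [-0.28, 0.45, -0.85]] [[453.0, 0.0, 281.0], [0.0, 453.0, 206.0], [0.0, 0.0, 1.0]]
```

View pics/top0.png

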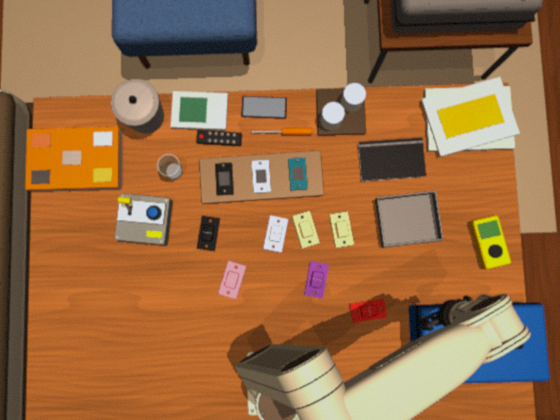

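View pics/scene0.png

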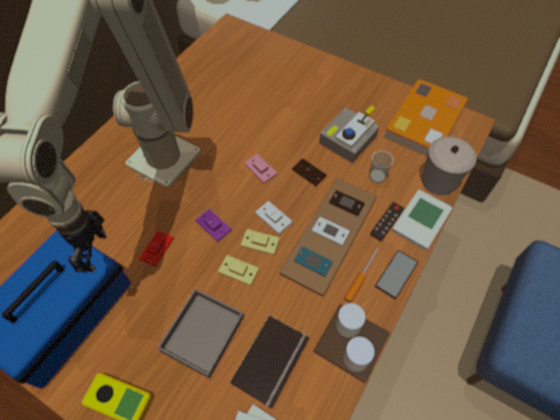

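Run:
```python
from h import *
c=np.load('pics/top0.png.npz')
cv2.imwrite('pics/crop0.png',cv2.resize(c['image'][140:280,100:360],None,fx=3,fy=3,interpolation=cv2.INTER_CUBIC))
snap('wrist','wrist0.png')
for n,u,v,z in [('covK',208,233,.03),('covW',276,233,.03),('old1',305,229,.03),('old2',342,229,.03),('frK',224,178,.03),('frW',261,176,.03),('frB',298,174,.03),('tray',409,219,.045),('button',153,212,.104),('lever',125,200,.15),('tumbler',170,165,.1)]:
    print(n,np.round(px2w(c,u,v,z),3))
```

```text
covK [0.477 0.21  0.03 ]
covW [ 0.471 -0.008  0.03 ]
old1 [ 0.481 -0.102  0.03 ]
old2 [ 0.477 -0.22   0.03 ]
frK [0.655 0.155 0.03 ]
frW [0.657 0.035 0.03 ]
frB [ 0.66  -0.085  0.03 ]
tray [ 0.502 -0.431  0.045]
button [0.541 0.369 0.104]
lever [0.574 0.443 0.15 ]
tumbler [0.688 0.316 0.1  ]
```

View pics/crop0.png

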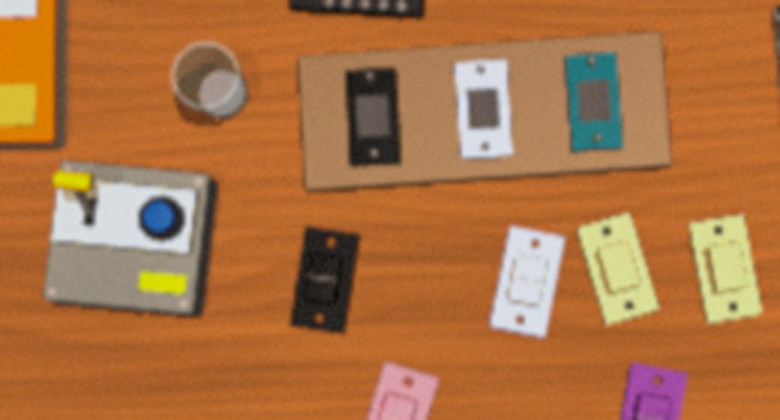

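View pics/wrist0.png

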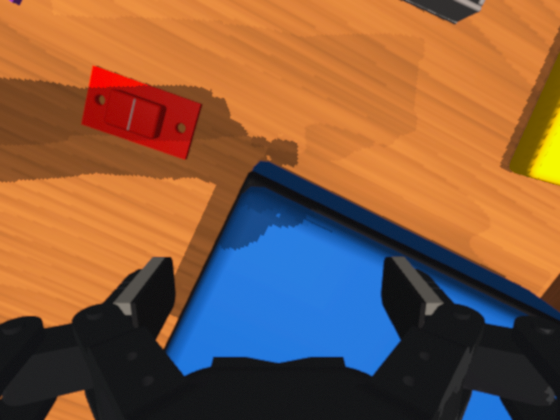

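The top view shows the black cover (208,233), white cover (276,233) and two cream covers (305,229), (342,229). There is no petrol-blue cover in view, though the arm hides part of the desk. The frames are at (224,178), (261,176) and (298,174), the button at (153,212) and the lever, up, at (124,200). The wrist view shows the red decoy.

Request:
{"api": "apply_moves", "payload": {
  "commands": [
    [0, 0, 0, 0.088],
    [0, 0, 0, 0.088],
    [0, 0, 0, 0.088],
    [0, 0, 0, 0.088],
    [0, 0, 0, 0.088]
  ],
  "claw": 1
}}

```text
clock: 0.57
eef_pos: [0.2227, -0.4474, 0.2529]
tool_rot: [1.0, -0.002, -0.0, -0.0]
ft_force: [-0.6, -0.1, -0.1]
grip_width: 0.0256
grasp_force: 0.0
```

Request:
{"api": "apply_moves", "payload": {
  "commands": [
    [0.4, -1, 0, 0],
    [0.4, -1, 0, 0],
    [0.4, -1, 0, 0],
    [0.4, -1, 0, 0],
    [0.4, -1, 0, 0]
  ]
}}

```text
clock: 0.98
eef_pos: [0.2627, -0.3465, 0.2529]
tool_rot: [1.0, 0.0, -0.0, -0.0]
ft_force: [-0.2, 0.0, 0.4]
grip_width: 0.0001
grasp_force: 0.0
```

Request:
{"api": "apply_moves", "payload": {
  "commands": [
    [0.4, -1, 0, 0],
    [0.4, -1, 0, 0],
    [0.4, -1, 0, 0],
    [0.4, -1, 0, 0],
    [0.4, -1, 0, 0]
  ]
}}

```text
clock: 1.4
eef_pos: [0.3026, -0.2464, 0.2531]
tool_rot: [1.0, 0.0, -0.0, -0.0]
ft_force: [0.3, 1.1, 0.4]
grip_width: 0.0001
grasp_force: 0.0
```

Request:
{"api": "apply_moves", "payload": {
  "commands": [
    [0.4, -1, 0, 0],
    [0.4, -1, 0, 0],
    [0.4, -1, 0, 0],
    [0.4, -1, 0, 0],
    [0.4, -1, 0, 0]
  ]
}}

```text
clock: 1.82
eef_pos: [0.3425, -0.1464, 0.2532]
tool_rot: [1.0, 0.0, -0.0, -0.0]
ft_force: [0.1, 0.1, 0.3]
grip_width: 0.0004
grasp_force: 0.0
```

Request:
{"api": "apply_moves", "payload": {
  "commands": [
    [0.4, -1, 0, 0],
    [0.4, -1, 0, 0],
    [0.4, -1, 0, 0],
    [0.4, -1, 0, 0],
    [0.4, -1, 0, 0]
  ]
}}

```text
clock: 2.23
eef_pos: [0.3824, -0.0464, 0.2531]
tool_rot: [1.0, 0.001, -0.0, -0.0]
ft_force: [0.1, 0.2, 0.2]
grip_width: 0.0
grasp_force: 0.0
```

Request:
{"api": "apply_moves", "payload": {
  "commands": [
    [0.4, -1, 0, 0],
    [0.4, -1, 0, 0],
    [0.4, -1, 0, 0],
    [0.4, -1, 0, 0],
    [0.4, -1, 0, 0]
  ]
}}

```text
clock: 2.65
eef_pos: [0.4227, 0.0226, 0.2535]
tool_rot: [1.0, 0.019, -0.001, -0.012]
ft_force: [-1.1, -0.3, 0.2]
grip_width: -0.0001
grasp_force: 0.0
```

Request:
{"api": "apply_moves", "payload": {
  "commands": [
    [0.3, -1, 0, 0],
    [0.3, -1, 0, 0],
    [0.3, -1, 0, 0],
    [0.3, -1, 0, 0],
    [0.3, -1, 0, 0]
  ]
}}

```text
clock: 3.07
eef_pos: [0.4508, 0.0676, 0.258]
tool_rot: [0.998, 0.053, -0.002, -0.035]
ft_force: [-0.3, -0.3, 0.6]
grip_width: 0.0003
grasp_force: 0.0
```

Request:
{"api": "apply_moves", "payload": {
  "commands": [
    [0.3, -1, 0, 0],
    [0.3, -1, 0, 0],
    [0.3, -1, 0, 0],
    [0.3, -1, 0, 0],
    [0.3, -1, 0, 0]
  ]
}}

```text
clock: 3.48
eef_pos: [0.475, 0.1173, 0.2667]
tool_rot: [0.994, 0.089, -0.005, -0.056]
ft_force: [-0.3, -0.6, 0.6]
grip_width: 0.0002
grasp_force: 0.0
```

Run:
```python
from h import *
o=bot.get_obs(); print(o['eef_pos'],o['tool_rot'],o['joint_pos'])
c=snap('wrist','wrist1.png'); t=snap('top','top1.png'); snap('scene','scene1.png')
R=np.array(c['R']); print(np.round(R,3).tolist(), -R.T@np.array(c['t']).ravel()-o['eef_pos'], c['camera_matrix'][0][0])
def blob(c,lo,hi,z,roi=None):
    hsv=cv2.cvtColor(c['image'],cv2.COLOR_BGR2HSV); m=cv2.inRange(hsv,lo,hi)
    n,l,s,ce=cv2.connectedComponentsWithStats(m)
    for i in range(1,n):
        if s[i,4]>40: print(s[i].tolist(),ce[i].round(1),px2w(c,*ce[i],z).round(4))
print('blue in wrist'); blob(c,(100,120,60),(125,255,255),.104)
print('yellow wrist'); blob(c,(25,180,120),(32,255,255),.15)
print('petrol top'); blob(t,(85,100,50),(99,255,255),.03)
print('petrol scene'); blob(np.load('pics/scene1.png.npz'),(85,100,50),(99,255,255),.03)
```

```text
[0.47504151 0.11734879 0.26672477] [ 0.9944437   0.08903142 -0.00534926 -0.05591521] [1.77610479e-01 2.13189635e-01 2.36944558e-05 1.35842699e+00
 1.12397357e-01 3.14057671e+00]
[[0.178, -0.978, -0.113], [-0.943, -0.202, 0.265], [-0.282, 0.06, -0.957]] [ 0.07012423 -0.00074587  0.11936488] 346.56216548516494
blue in wrist
[0, 37, 42, 41, 1407] [20.  57.5] [0.5399 0.3664 0.104 ]
yellow wrist
[24, 115, 48, 33, 898] [ 47.7 130.7] [0.494  0.3057 0.15  ]
petrol top
[289, 158, 18, 32, 324] [297.3 173.6] [ 0.6616 -0.0833  0.03  ]
petrol scene
[296, 248, 35, 27, 252] [313. 262.] [ 0.6648 -0.0898  0.03  ]
```

View pics/wrist1.png

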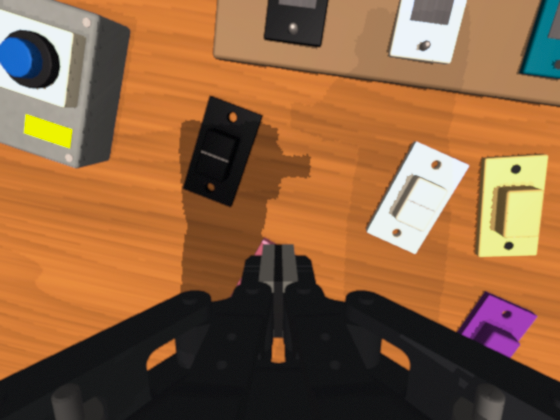

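The wrist view shows the button at left (20,57), the black cover (222,150) and the white cover (420,200). The last joint hit its limit at yaw 0 on this side, which tilted the tool. I'll turn to the half-turn-equivalent yaw.

Request:
{"api": "apply_moves", "payload": {
  "commands": [
    [0, 0, 0, -0.1],
    [0, 0, 0, -0.1],
    [0, 0, 0, -0.1],
    [0, 0, 0, -0.1],
    [0, 0, 0, -0.1]
  ]
}}

```text
clock: 4.05
eef_pos: [0.4742, 0.1159, 0.2665]
tool_rot: [0.937, 0.345, 0.009, -0.055]
ft_force: [0.5, -0.3, -0.8]
grip_width: 0.0001
grasp_force: 0.0
```

Run:
```python
from h import *
o=bot.get_obs(); print(o['eef_pos'],o['tool_rot'],o['joint_pos'])
```

```text
[0.47421546 0.11585438 0.26647116] [ 0.93701444  0.34483961  0.0091268  -0.05482955] [ 0.17556863  0.2114288  -0.00277778  1.35794366  0.11121706  2.61181232]
```

Request:
{"api": "apply_moves", "payload": {
  "commands": [
    [0, 0, 0, -0.119],
    [0, 0, 0, -0.119],
    [0, 0, 0, -0.119],
    [0, 0, 0, -0.119],
    [0, 0, 0, -0.119]
  ]
}}

```text
clock: 4.47
eef_pos: [0.4742, 0.1159, 0.2665]
tool_rot: [0.786, 0.616, 0.026, -0.049]
ft_force: [-0.7, 0.1, 0.6]
grip_width: 0.0005
grasp_force: 0.0
```

Request:
{"api": "apply_moves", "payload": {
  "commands": [
    [0, 0, 0, -0.119],
    [0, 0, 0, -0.119],
    [0, 0, 0, -0.119],
    [0, 0, 0, -0.119],
    [0, 0, 0, -0.119]
  ]
}}

```text
clock: 4.88
eef_pos: [0.4742, 0.1158, 0.2665]
tool_rot: [0.559, 0.827, 0.039, -0.039]
ft_force: [0.6, -0.2, -0.2]
grip_width: 0.0002
grasp_force: 0.0
```

Request:
{"api": "apply_moves", "payload": {
  "commands": [
    [0, 0, 0, -0.119],
    [0, 0, 0, -0.119],
    [0, 0, 0, -0.119],
    [0, 0, 0, -0.119],
    [0, 0, 0, -0.119]
  ]
}}

```text
clock: 5.3
eef_pos: [0.4742, 0.1158, 0.2665]
tool_rot: [0.279, 0.959, 0.05, -0.025]
ft_force: [0.1, 0.1, 0.8]
grip_width: 0.0002
grasp_force: 0.0
```

Request:
{"api": "apply_moves", "payload": {
  "commands": [
    [0, 0, 0, -0.119],
    [0, 0, 0, -0.119],
    [0, 0, 0, -0.119],
    [0, 0, 0, -0.119],
    [0, 0, 0, -0.119]
  ]
}}

```text
clock: 5.72
eef_pos: [0.4742, 0.1159, 0.2665]
tool_rot: [-0.028, 0.998, 0.055, -0.009]
ft_force: [1.2, 0.8, 0.0]
grip_width: -0.0002
grasp_force: 0.0
```

Request:
{"api": "apply_moves", "payload": {
  "commands": [
    [0, 0, 0, -0.119],
    [0, 0, 0, -0.119],
    [0, 0, 0, -0.119],
    [0, 0, 0, -0.119],
    [0, 0, 0, -0.119]
  ]
}}

```text
clock: 6.13
eef_pos: [0.4742, 0.1158, 0.2665]
tool_rot: [-0.333, 0.941, 0.055, 0.008]
ft_force: [-0.1, 0.2, 0.2]
grip_width: 0.0
grasp_force: 0.0
```

Request:
{"api": "apply_moves", "payload": {
  "commands": [
    [0, 0, 0, -0.119],
    [0, 0, 0, -0.119],
    [0, 0, 0, -0.119],
    [0, 0, 0, -0.119],
    [0, 0, 0, -0.119]
  ]
}}

```text
clock: 6.55
eef_pos: [0.4742, 0.1158, 0.2665]
tool_rot: [-0.605, 0.794, 0.05, 0.025]
ft_force: [-0.2, 0.5, 0.0]
grip_width: 0.0003
grasp_force: 0.0
```

Request:
{"api": "apply_moves", "payload": {
  "commands": [
    [0, 0, 0, -0.119],
    [0, 0, 0, -0.119],
    [0, 0, 0, -0.119],
    [0, 0, 0, -0.119],
    [0, 0, 0, -0.119]
  ]
}}

```text
clock: 6.97
eef_pos: [0.4742, 0.1159, 0.2665]
tool_rot: [0.82, -0.57, -0.04, -0.039]
ft_force: [0.8, -0.2, 0.5]
grip_width: -0.0001
grasp_force: 0.0
```

Request:
{"api": "apply_moves", "payload": {
  "commands": [
    [0, 0, 0, -0.119],
    [0, 0, 0, -0.119],
    [0, 0, 0, -0.119],
    [0, 0, 0, -0.119],
    [0, 0, 0, -0.119]
  ]
}}

```text
clock: 7.38
eef_pos: [0.4742, 0.1158, 0.2665]
tool_rot: [0.955, -0.291, -0.026, -0.049]
ft_force: [0.5, 0.1, 0.6]
grip_width: -0.0002
grasp_force: 0.0
```

Request:
{"api": "apply_moves", "payload": {
  "commands": [
    [0, 0, 0, -0.119],
    [0, 0, 0, -0.119],
    [0, 0, 0, -0.119],
    [0, 0, 0, -0.119],
    [0, 0, 0, -0.119]
  ]
}}

```text
clock: 7.8
eef_pos: [0.4742, 0.1158, 0.2665]
tool_rot: [0.998, 0.015, -0.009, -0.055]
ft_force: [0.2, -0.6, 0.8]
grip_width: -0.0004
grasp_force: 0.0
```

```bash
cat >> h.py <<'E'
from scipy.spatial.transform import Rotation as Ro
def st(p=True):
    o=bot.get_obs(); R=Ro.from_quat(o['tool_rot']).as_matrix()
    if p: print('pos',np.round(o['eef_pos'],4),'yaw',np.degrees(np.arctan2(R[1,0],R[0,0])).round(2),'z',R[:,2].round(4),'q',np.round(o['joint_pos'],3),'F',np.round(o['ft_force'],1),'w',round(float(o['grip_width']),4),'t',round(float(o['clock']),1))
    return o,R
def go(x,y,z,yaw):
    """units: tool-frame shift (in row units, total) at present orientation, turn needed"""
    o,R=st(); d=R.T@(np.array([x,y,z])-o['eef_pos'])/0.02
    cur=np.degrees(np.arctan2(R[1,0],R[0,0])); r=-((yaw-cur+180)%360-180)/60
    print('shift units',d.round(2),'roll units',round(r,3))
E
python3 -c "
from h import *
st()"
```

```text
pos [0.4742 0.1158 0.2665] yaw 1.82 z [-0.0206  0.1091 -0.9938] q [ 0.176  0.211 -0.003  1.358  0.111 -2.997] F [ 0.2 -0.6  0.8] w -0.0004 t 7.8
```

Request:
{"api": "apply_moves", "payload": {
  "commands": [
    [0, 1, 0, 0],
    [0, 1, 0, 0],
    [0, 1, 0, 0],
    [0, 1, 0, 0],
    [0, 1, 0, 0]
  ]
}}

```text
clock: 8.22
eef_pos: [0.4764, 0.0294, 0.2555]
tool_rot: [0.999, 0.001, -0.009, -0.049]
ft_force: [-0.9, -0.1, 1.8]
grip_width: 0.0002
grasp_force: 0.0
```

Request:
{"api": "apply_moves", "payload": {
  "commands": [
    [0, 1, -0.1, 0],
    [0, 1, -0.1, 0],
    [0, 1, -0.1, 0],
    [0, 1, -0.1, 0],
    [0, 1, -0.1, 0]
  ]
}}

```text
clock: 8.63
eef_pos: [0.4765, -0.0157, 0.2577]
tool_rot: [0.999, -0.033, -0.008, -0.027]
ft_force: [0.6, -0.2, 0.3]
grip_width: -0.0003
grasp_force: 0.0
```

```bash
python3 -c "
from h import *
st()"
```

```text
pos [ 0.4765 -0.0157  0.2577] yaw -3.76 z [-0.0139  0.055  -0.9984] q [-0.065  0.206 -0.03   1.353  0.054 -3.141] F [ 0.6 -0.2  0.3] w -0.0003 t 8.6
```

Request:
{"api": "apply_moves", "payload": {
  "commands": [
    [0, 1, -0.05, 0],
    [0, 1, -0.05, 0],
    [0, 1, -0.05, 0],
    [0, 1, -0.05, 0],
    [0, 1, -0.05, 0]
  ]
}}

```text
clock: 9.05
eef_pos: [0.4727, -0.0624, 0.2588]
tool_rot: [0.998, -0.069, -0.009, -0.006]
ft_force: [-0.1, 0.6, -0.2]
grip_width: -0.0003
grasp_force: 0.0
```

```bash
python3 -c "
from h import *
st()"
```

```text
pos [ 0.4727 -0.0624  0.2588] yaw -7.92 z [-0.0166  0.0127 -0.9998] q [-0.137  0.206 -0.025  1.358  0.01  -3.141] F [-0.1  0.6 -0.2] w -0.0003 t 9.1
```

Request:
{"api": "apply_moves", "payload": {
  "commands": [
    [0, 1, 0, 0],
    [0, 0.6, 0, 0],
    [0, 0, 0, 0],
    [0, 0, 0, 0],
    [0, 0, 0, 0]
  ]
}}

```text
clock: 9.47
eef_pos: [0.4709, -0.076, 0.2585]
tool_rot: [0.997, -0.08, -0.009, 0.001]
ft_force: [-0.2, -0.2, 0.6]
grip_width: -0.0006
grasp_force: 0.0
```

```bash
python3 -c "
from h import *
st()"
```

```text
pos [ 0.4709 -0.076   0.2585] yaw -9.15 z [-1.840e-02  4.000e-04 -9.998e-01] q [-1.590e-01  2.070e-01 -2.500e-02  1.357e+00 -2.000e-03 -3.141e+00] F [-0.2 -0.2  0.6] w -0.0006 t 9.5
```

Request:
{"api": "apply_moves", "payload": {
  "commands": [
    [0, 0, 0, 0.114],
    [0, 0, 0, 0.114],
    [0, 0, 0, 0.114],
    [0, 0, 0, 0.114],
    [0, 0, 0, 0.114]
  ]
}}

```text
clock: 9.88
eef_pos: [0.471, -0.0757, 0.2585]
tool_rot: [0.928, -0.372, -0.009, 0.003]
ft_force: [0.1, 0.1, -0.8]
grip_width: -0.0003
grasp_force: 0.0
```

Request:
{"api": "apply_moves", "payload": {
  "commands": [
    [0, 0, 0, 0.114],
    [0, 0, 0, 0.114],
    [0, 0, 0, 0.114],
    [0, 0, 0, 0.114],
    [0, 0, 0, 0.114]
  ]
}}

```text
clock: 10.3
eef_pos: [0.471, -0.0757, 0.2585]
tool_rot: [0.778, -0.628, -0.007, 0.006]
ft_force: [-0.3, 0.5, 0.6]
grip_width: 0.0
grasp_force: 0.0
```

Request:
{"api": "apply_moves", "payload": {
  "commands": [
    [0, 0, 0, 0.114],
    [0, 0, 0, 0.114],
    [0, 0, 0, 0.114],
    [0, 0, 0, 0.114],
    [0, 0, 0, 0.114]
  ]
}}

```text
clock: 10.72
eef_pos: [0.471, -0.0757, 0.2585]
tool_rot: [-0.559, 0.829, 0.005, -0.008]
ft_force: [0.8, 0.0, 0.1]
grip_width: 0.0001
grasp_force: 0.0
```

Request:
{"api": "apply_moves", "payload": {
  "commands": [
    [0, 0, 0, 0.114],
    [0, 0, 0, 0.114],
    [0, 0, 0, 0.114],
    [0, 0, 0, 0.114],
    [0, 0, 0, 0.114]
  ]
}}

```text
clock: 11.13
eef_pos: [0.471, -0.0757, 0.2585]
tool_rot: [-0.29, 0.957, 0.003, -0.009]
ft_force: [-0.4, -0.7, 0.4]
grip_width: 0.0001
grasp_force: 0.0
```

Request:
{"api": "apply_moves", "payload": {
  "commands": [
    [0, 0, 0, 0.114],
    [0, 0, 0, 0.114],
    [0, 0, 0, 0.114],
    [0, 0, 0, 0.114],
    [0, 0, 0, 0.114]
  ]
}}

```text
clock: 11.55
eef_pos: [0.471, -0.0757, 0.2585]
tool_rot: [0.004, 1.0, 0.0, -0.009]
ft_force: [1.0, -0.9, -0.7]
grip_width: 0.0001
grasp_force: 0.0
```

Request:
{"api": "apply_moves", "payload": {
  "commands": [
    [-0.15, 1, 0, 0],
    [-0.15, 1, 0, 0],
    [-0.15, 1, 0, 0],
    [-0.15, 1, 0, 0],
    [-0.15, 1, 0, 0]
  ]
}}

```text
clock: 11.97
eef_pos: [0.4862, 0.0251, 0.2583]
tool_rot: [0.001, 1.0, 0.0, -0.009]
ft_force: [0.4, -0.7, 0.3]
grip_width: 0.0003
grasp_force: 0.0
```

Request:
{"api": "apply_moves", "payload": {
  "commands": [
    [-0.15, 1, 0, 0],
    [-0.15, 1, 0, 0],
    [-0.15, 1, 0, 0],
    [-0.15, 1, 0, 0],
    [-0.15, 1, 0, 0]
  ]
}}

```text
clock: 12.38
eef_pos: [0.5013, 0.1253, 0.2579]
tool_rot: [0.001, 1.0, 0.0, -0.009]
ft_force: [0.4, -0.2, -0.8]
grip_width: 0.0002
grasp_force: 0.0
```

Request:
{"api": "apply_moves", "payload": {
  "commands": [
    [-0.15, 1, 0, 0],
    [-0.15, 1, 0, 0],
    [-0.15, 1, 0, 0],
    [-0.15, 1, 0, 0],
    [-0.15, 1, 0, 0]
  ]
}}

```text
clock: 12.8
eef_pos: [0.5165, 0.2253, 0.2576]
tool_rot: [0.001, 1.0, 0.0, -0.009]
ft_force: [0.8, 0.8, -0.1]
grip_width: -0.0004
grasp_force: 0.0
```

Request:
{"api": "apply_moves", "payload": {
  "commands": [
    [-0.15, 1, 0, 0],
    [-0.15, 1, 0, 0],
    [-0.15, 1, 0, 0],
    [-0.15, 1, 0, 0],
    [-0.15, 1, 0, 0]
  ]
}}

```text
clock: 13.22
eef_pos: [0.5317, 0.3252, 0.2572]
tool_rot: [0.001, 1.0, 0.0, -0.009]
ft_force: [0.4, 0.5, 0.1]
grip_width: -0.0
grasp_force: 0.0
```

Run:
```python
from h import *
go(.540,.368,.14,180)
c=snap('wrist','wrist2.png')
hsv=cv2.cvtColor(c['image'],cv2.COLOR_BGR2HSV)
for nm,lo,hi,z in[('blue',(100,120,60),(125,255,255),.104),('yel',(25,180,120),(32,255,255),.15)]:
    m=cv2.inRange(hsv,lo,hi);n,l,s,ce=cv2.connectedComponentsWithStats(m)
    for i in range(1,n):
        if s[i,4]>60: print(nm,s[i].tolist(),px2w(c,*ce[i],z).round(4))
```

```text
pos [0.5317 0.3252 0.2572] yaw 179.9 z [-1.870e-02  1.000e-04 -9.998e-01] q [0.544 0.506 0.404 1.484 0.01  0.546] F [0.4 0.5 0.1] w -0.0 t 13.2
shift units [-0.52  2.14  5.85] roll units -0.002
blue [315, 184, 39, 39, 1215] [0.5381 0.3719 0.104 ]
yel [425, 257, 54, 24, 884] [0.5753 0.4526 0.15  ]
yel [456, 294, 61, 37, 2065] [0.6096 0.4799 0.15  ]
```

View pics/wrist2.png

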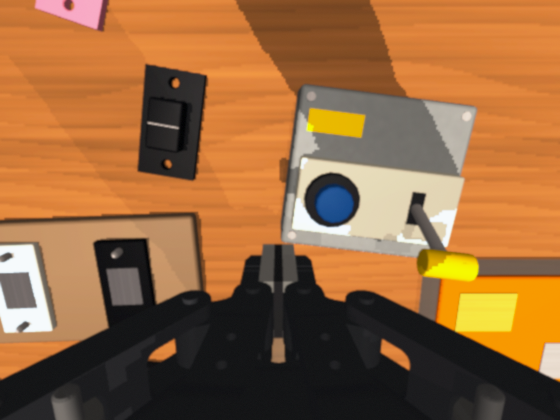

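The wrist view shows the button (333,201) and the lever grip (447,265) up. Now pressing.

Request:
{"api": "apply_moves", "payload": {
  "commands": [
    [-0.08, 0.45, 0.6, 0],
    [-0.08, 0.45, 0.6, 0],
    [-0.08, 0.45, 0.6, 0],
    [-0.08, 0.45, 0.6, 0],
    [-0.08, 0.45, 0.6, 0]
  ]
}}

```text
clock: 13.68
eef_pos: [0.5387, 0.3688, 0.1952]
tool_rot: [0.002, 1.0, -0.0, -0.01]
ft_force: [0.5, 0.1, -0.6]
grip_width: -0.0003
grasp_force: 0.0
```

Request:
{"api": "apply_moves", "payload": {
  "commands": [
    [0, 0, 0.6, 0],
    [0, 0, 0.6, 0],
    [0, 0, 0.6, 0],
    [0, 0, 0.6, 0],
    [0, 0, 0.6, 0]
  ]
}}

```text
clock: 14.1
eef_pos: [0.5376, 0.3686, 0.1355]
tool_rot: [0.001, 1.0, -0.0, -0.01]
ft_force: [0.4, -0.0, -1.1]
grip_width: -0.0
grasp_force: 0.0
```

Request:
{"api": "apply_moves", "payload": {
  "commands": [
    [0, 0, 0.2, 0],
    [0, 0, 0.1, 0],
    [0, 0, 0.1, 0],
    [0, 0, 0.1, 0],
    [0, 0, 0.1, 0]
  ]
}}

```text
clock: 14.52
eef_pos: [0.5381, 0.369, 0.126]
tool_rot: [0.001, 1.0, 0.001, -0.009]
ft_force: [0.6, -1.1, 1.1]
grip_width: -0.0004
grasp_force: 0.5
```

Run:
```python
from h import *
st(); snap('top','top2.png')
```

```text
pos [0.5381 0.369  0.126 ] yaw 179.85 z [-0.0171  0.001  -0.9999] q [0.597 0.626 0.262 1.221 0.01  0.599] F [ 0.6 -1.1  1.1] w -0.0004 t 14.5
```

Request:
{"api": "apply_moves", "payload": {
  "commands": [
    [0, 0, 0.1, 0],
    [0, 0, 0.1, 0],
    [0, 0, 0.1, 0],
    [0, 0, 0.05, 0],
    [0, 0, 0, 0]
  ]
}}

```text
clock: 14.98
eef_pos: [0.5381, 0.369, 0.1186]
tool_rot: [0.001, 1.0, 0.0, -0.008]
ft_force: [0.6, 0.6, 2.7]
grip_width: 0.0003
grasp_force: 1.6
```

Run:
```python
from h import *
st(); c=snap('wrist','wrist3.png');t=snap('top','top3.png')
for c,nm in((c,'wr'),(t,'top')):
  m=cv2.inRange(cv2.cvtColor(c['image'],cv2.COLOR_BGR2HSV),(25,180,120),(32,255,255));n,l,s,ce=cv2.connectedComponentsWithStats(m)
  for i in range(1,n):
    if s[i,4]>25 and (nm=='wr' or ce[i][0]<250): print(nm,s[i].tolist(),ce[i],px2w(c,*ce[i],.15).round(4),px2w(c,*ce[i],.115).round(4))
```

```text
pos [0.5381 0.369  0.1186] yaw 179.85 z [-0.017   0.001  -0.9999] q [0.597 0.631 0.252 1.205 0.01  0.599] F [0.6 0.6 2.7] w 0.0003 t 15.0
wr [243, 96, 34, 38, 619] [254.87722132 118.78029079] [0.4756 0.364  0.15  ] [0.476  0.3619 0.115 ]
top [94, 169, 14, 10, 69] [ 98.60869565 172.4057971 ] [0.6606 0.5236 0.15  ] [0.6679 0.5353 0.115 ]
```

Request:
{"api": "apply_moves", "payload": {
  "commands": [
    [0, 0, 0.08, 0],
    [0, 0, 0, 0],
    [0, 0, 0, 0],
    [0, 0, 0, 0],
    [0, 0, 0, 0]
  ]
}}

```text
clock: 15.5
eef_pos: [0.5381, 0.369, 0.1181]
tool_rot: [0.001, 1.0, 0.001, -0.008]
ft_force: [0.5, -0.5, 8.3]
grip_width: 0.0
grasp_force: 3.8
```

Request:
{"api": "apply_moves", "payload": {
  "commands": [
    [0, 0, -0.5, 0],
    [0, 0, -1, 0],
    [0, 0, -1, 0],
    [0, 0, -1, 0],
    [0, 0, -1, 0]
  ]
}}

```text
clock: 15.92
eef_pos: [0.5383, 0.3682, 0.2068]
tool_rot: [0.001, 1.0, -0.001, -0.01]
ft_force: [0.2, 0.2, 0.3]
grip_width: -0.0003
grasp_force: 0.0
```

Request:
{"api": "apply_moves", "payload": {
  "commands": [
    [0, -1, -0.6, 0],
    [0, -1, -0.5, 0],
    [0, -1, 0, 0],
    [0, -1, 0, 0],
    [0, -1, 0, 0]
  ]
}}

```text
clock: 16.33
eef_pos: [0.5385, 0.2677, 0.2284]
tool_rot: [0.001, 1.0, -0.0, -0.01]
ft_force: [0.2, -0.4, 0.2]
grip_width: 0.0004
grasp_force: 0.0
```

Run:
```python
from h import *
st(); c=snap('wrist','wrist4.png')
```

```text
pos [0.5385 0.2677 0.2284] yaw 179.87 z [-2.020e-02 -5.000e-04 -9.998e-01] q [0.457 0.469 0.271 1.39  0.008 0.459] F [ 0.2 -0.4  0.2] w 0.0004 t 16.3
```

View pics/wrist4.png

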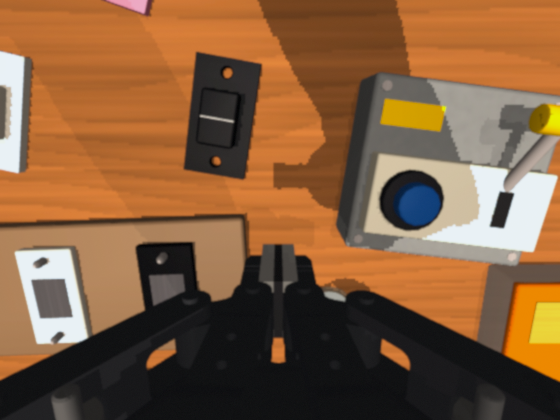

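The lever is down: its grip at (547,120) now leans over the box front. Next I measure the black cover from this picture, then move over the frames.

```bash
cat >> h.py <<'E'
def cover(c,kind,near=None,zmid=.005,verbose=True):
    """hole pairs of cover: list of (centre xy, yaw deg, sep)"""
    im=cv2.resize(c['image'],None,fx=3,fy=3,interpolation=cv2.INTER_CUBIC); hsv=cv2.cvtColor(im,cv2.COLOR_BGR2HSV); H,S,V=cv2.split(hsv)
    if kind=='black': m=(V<75)&(S<140)
    if kind=='white': m=(S<60)&(V>120)
    if kind=='cream': m=(H>23)&(H<40)&(S>50)&(V>110)
    m=m.astype(np.uint8)*255; m=cv2.morphologyEx(m,cv2.MORPH_OPEN,np.ones((3,3)))
    out=[]
    for ct in cv2.findContours(m,cv2.RETR_EXTERNAL,cv2.CHAIN_APPROX_NONE)[0]:
        if cv2.contourArea(ct)<4000: continue
        rc=cv2.minAreaRect(ct); w,h=sorted(rc[1])
        if not 1.3<h/w<2.6: continue
        hm=np.zeros_like(m); cv2.drawContours(hm,[cv2.convexHull(ct)],-1,255,-1); hm=cv2.erode(hm,np.ones((9,9)))
        n,l,s,ce=cv2.connectedComponentsWithStats(cv2.bitwise_and(hm,255-m))
        P=[px2w(c,(ce[i][0]-1)/3,(ce[i][1]-1)/3,zmid)[:2] for i in range(1,n) if s[i,4]>60]
        for i in range(len(P)):
            for j in range(i):
                d=P[i]-P[j]; L=np.hypot(*d)
                if abs(L-.084)<.006:
                    if d[0]<0: d=-d
                    out.append(((P[i]+P[j])/2,np.degrees(np.arctan2(d[1],d[0])),L))
                    if verbose: print(kind,'centre',out[-1][0].round(4),'yaw',out[-1][1].round(2),'sep',L.round(4))
    return out
E
python3 - <<'E'
from h import *
c=np.load('pics/wrist4.png.npz')
cover(c,'black'); cover(c,'white')
im=c['image']; print(im[72,227],im[161,216],im[130,205],im[50,210], im[258,160],im[100,17])
o,R=st(); print(np.round(R.T@(-c['R'].T@c['t'].ravel()-o['eef_pos']),4))
go(.675,.1,.23,180)
E
```

```text
black centre [0.4774 0.2139] yaw -9.83 sep 0.0841
[ 50 115 199] [ 50 110 191] [39 40 42] [ 56 122 208] [ 89  95 103] [246 241 233]
pos [0.5385 0.2639 0.2285] yaw 179.67 z [-0.0209 -0.0035 -0.9998] q [0.453 0.467 0.268 1.391 0.006 0.458] F [-1.6 -1.9 -0.7] w -0.0003 t 16.4
[ 0.0656  0.0039 -0.1201]
pos [0.5385 0.2639 0.2285] yaw 179.67 z [-0.0209 -0.0035 -0.9998] q [0.453 0.467 0.268 1.391 0.006 0.458] F [-1.6 -1.9 -0.7] w -0.0003 t 16.4
shift units [-6.87 -8.15 -0.19] roll units -0.005
```

Request:
{"api": "apply_moves", "payload": {
  "commands": [
    [-0.7, -0.8, 0, 0],
    [-0.7, -0.8, 0, 0],
    [-0.7, -0.8, 0, 0],
    [-0.7, -0.8, 0, 0],
    [-0.7, -0.8, 0, 0]
  ]
}}

```text
clock: 16.8
eef_pos: [0.6089, 0.1877, 0.2268]
tool_rot: [0.001, 1.0, -0.0, -0.01]
ft_force: [-0.4, 0.6, -0.4]
grip_width: 0.0002
grasp_force: 0.0
```

Request:
{"api": "apply_moves", "payload": {
  "commands": [
    [-0.7, -0.8, 0, 0],
    [-0.7, -0.8, 0, 0],
    [-0.7, -0.8, 0, 0],
    [-0.7, -0.8, 0, 0],
    [-0.7, -0.8, 0, 0]
  ]
}}

```text
clock: 17.22
eef_pos: [0.6787, 0.1076, 0.2253]
tool_rot: [0.001, 1.0, 0.0, -0.01]
ft_force: [-0.6, 0.4, 0.3]
grip_width: -0.0
grasp_force: 0.0
```

Request:
{"api": "apply_moves", "payload": {
  "commands": [
    [0, 0, 0, 0],
    [0, 0, 0, 0],
    [0, 0, 0, 0],
    [0, 0, 0, 0],
    [0, 0, 0, 0]
  ]
}}

```text
clock: 17.63
eef_pos: [0.6782, 0.1093, 0.2263]
tool_rot: [0.001, 1.0, 0.0, -0.009]
ft_force: [-0.1, 0.5, -0.1]
grip_width: 0.0003
grasp_force: 0.0
```

Run:
```python
from h import *
st(); c=snap('wrist','wrist5.png'); st(); cover(c,'black'); cover(c,'white')
```

```text
pos [0.6782 0.1093 0.2263] yaw 179.93 z [-1.890e-02  3.000e-04 -9.998e-01] q [0.159 0.662 0.588 1.516 0.003 0.16 ] F [-0.1  0.5 -0.1] w 0.0003 t 17.6
pos [0.6783 0.1093 0.2264] yaw 179.93 z [-1.860e-02  3.000e-04 -9.998e-01] q [0.158 0.662 0.588 1.516 0.003 0.16 ] F [ 0.1 -0.5  0.2] w -0.0004 t 17.7
```

View pics/wrist5.png

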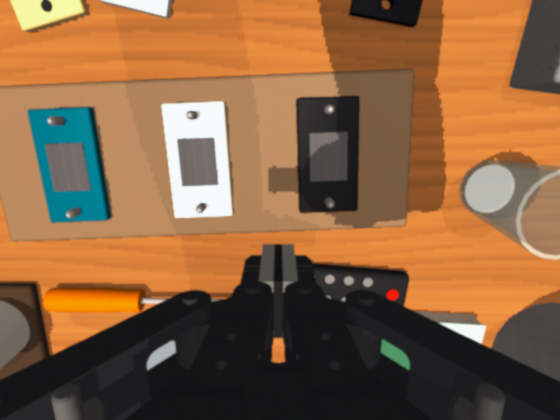

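The wrist view shows the frames from above. The black pins are at (330,109) and (330,203), the white pins at (193,114) and (201,208). Refining these numerically.

```bash
cat >> h.py <<'E'
def pins(c,kind,uv,r=9,z=.037):
    P=[]
    for u,v in uv:
        g=cv2.cvtColor(c['image'],cv2.COLOR_BGR2GRAY)[v-r:v+r+1,u-r:u+r+1].astype(float)
        g=cv2.resize(g,None,fx=4,fy=4,interpolation=cv2.INTER_CUBIC); b=np.median(g)
        m=((g-b>25) if kind=='black' else (b-g>30)).astype(np.uint8)
        n,l,s,ce=cv2.connectedComponentsWithStats(m); k=1+np.argmax(s[1:,4])
        uu,vv=(ce[k]-1.5)/4+[u-r,v-r]; P.append(px2w(c,uu,vv,z)[:2]); print('  px',uu.round(2),vv.round(2),'box',(s[k]/4).round(1))
    d=P[0]-P[1]; d=d*np.sign(d[0]); print(kind,'frame',((P[0]+P[1])/2).round(4),'yaw',np.degrees(np.arctan2(d[1],d[0])).round(2),'sep',np.hypot(*d).round(4))
    return (P[0]+P[1])/2
E
python3 - <<'E'
from h import *
c=np.load('pics/wrist5.png.npz')
pins(c,'black',[(330,109),(330,203)]); pins(c,'white',[(193,114),(201,208)])
im=c['image']
a=np.hstack([cv2.resize(im[v-15:v+16,u-15:u+16],None,fx=6,fy=6,interpolation=cv2.INTER_NEAREST) for u,v in[(330,109),(330,203),(193,114),(201,208)]])
cv2.imwrite('pics/pins.png',a)
go(.51,.22,.2,170.2)
E
```

```text
px 328.94 108.86 box [  3.2   4.2  10.5  10.  333. ]
  px 329.34 202.54 box [  4.    3.5   9.8  11.  333.5]
black frame [0.6514 0.1563] yaw 2.33 sep 0.0837
  px 192.48 114.6 box [  2.    5.2  13.8  10.  442.8]
  px 201.02 207.19 box [  3.5   3.5  12.5  11.  374.5]
white frame [0.656  0.0377] yaw 1.99 sep 0.0832
pos [0.6783 0.1093 0.2264] yaw 179.93 z [-1.860e-02  3.000e-04 -9.998e-01] q [0.158 0.662 0.588 1.516 0.003 0.16 ] F [ 0.1 -0.5  0.2] w -0.0004 t 17.7
shift units [8.4  5.52 1.48] roll units 0.162
```

View pics/pins.png

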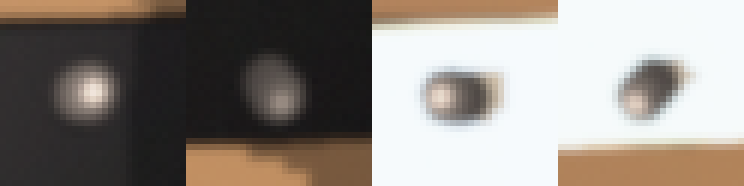

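Request:
{"api": "apply_moves", "payload": {
  "commands": [
    [0.9, 0.3, 0.1, 0],
    [0.9, 0.3, 0.1, 0],
    [0.9, 0.3, 0.1, 0],
    [0.9, 0.3, 0.1, 0],
    [0.9, 0.3, 0.1, 0]
  ],
  "claw": 0
}}

```text
clock: 18.1
eef_pos: [0.5874, 0.1393, 0.218]
tool_rot: [0.001, 1.0, 0.0, -0.009]
ft_force: [-0.1, -0.7, -0.6]
grip_width: 0.0606
grasp_force: 0.0
```

Request:
{"api": "apply_moves", "payload": {
  "commands": [
    [0.8, 0.3, 0.2, 0],
    [0.8, 0.3, 0.2, 0],
    [0.8, 0.3, 0.2, 0],
    [0.8, 0.3, 0.2, 0],
    [0.8, 0.3, 0.2, 0]
  ]
}}

```text
clock: 18.52
eef_pos: [0.5072, 0.1695, 0.1996]
tool_rot: [0.001, 1.0, 0.0, -0.009]
ft_force: [1.2, 0.2, -1.0]
grip_width: 0.0852
grasp_force: 0.0
```

Request:
{"api": "apply_moves", "payload": {
  "commands": [
    [0, 0, 0, 0],
    [0, 0, 0, 0],
    [0, 0, 0, 0],
    [0, 0, 0, 0],
    [0, 0, 0, 0]
  ]
}}

```text
clock: 18.93
eef_pos: [0.5094, 0.1686, 0.1995]
tool_rot: [0.002, 1.0, 0.0, -0.009]
ft_force: [0.4, -0.3, 0.4]
grip_width: 0.0854
grasp_force: 0.0
```

Run:
```python
from h import *
c=snap('wrist','wrist6.png'); r=cover(c,'black'); cover(c,'white')
x,y=r[0][0]; go(x,y,.10,r[0][1]+180)
```

```text
black centre [0.4774 0.214 ] yaw -9.91 sep 0.0841
white centre [0.5203 0.4004] yaw -10.8 sep 0.0832
white centre [ 0.4695 -0.007 ] yaw -13.06 sep 0.0847
pos [0.5093 0.1685 0.1994] yaw 179.81 z [-1.770e-02  3.000e-04 -9.998e-01] q [0.317 0.353 0.018 1.252 0.006 0.32 ] F [-0.7  0.2  0.1] w 0.0855 t 19.0
shift units [1.52 2.27 5.  ] roll units 0.162
```

Request:
{"api": "apply_moves", "payload": {
  "commands": [
    [0.3, 0.46, 0.5, 0],
    [0.3, 0.46, 0.5, 0],
    [0.3, 0.46, 0.5, 0],
    [0.3, 0.46, 0.5, 0],
    [0.3, 0.46, 0.5, 0]
  ]
}}

```text
clock: 19.4
eef_pos: [0.478, 0.215, 0.1493]
tool_rot: [0.002, 1.0, 0.0, -0.009]
ft_force: [-0.1, 0.5, -0.7]
grip_width: 0.0854
grasp_force: 0.0
```

Request:
{"api": "apply_moves", "payload": {
  "commands": [
    [0, 0, 0.5, 0.082],
    [0, 0, 0.5, 0.082],
    [0, 0, 0.5, 0],
    [0, 0, 0, 0],
    [0, 0, 0, 0]
  ]
}}

```text
clock: 19.82
eef_pos: [0.477, 0.2144, 0.1192]
tool_rot: [0.086, 0.996, -0.001, -0.01]
ft_force: [0.7, -0.1, 0.1]
grip_width: 0.0856
grasp_force: 0.0
```

Run:
```python
from h import *
go(.4774,.214,.036,170.1)
```

```text
pos [0.477  0.2144 0.1192] yaw 170.08 z [-1.980e-02 -5.000e-04 -9.998e-01] q [ 0.418  0.395 -0.144  1.05   0.008  0.591] F [ 0.7 -0.1  0.1] w 0.0856 t 19.8
shift units [-0.1  -0.    4.16] roll units -0.0
```

Request:
{"api": "apply_moves", "payload": {
  "commands": [
    [-0.02, 0, 0.9, 0],
    [-0.02, 0, 0.9, 0],
    [-0.02, 0, 0.9, 0],
    [-0.02, 0, 0.9, 0],
    [-0.02, 0, 0.56, 0]
  ]
}}

```text
clock: 20.23
eef_pos: [0.4776, 0.2142, 0.0357]
tool_rot: [0.087, 0.996, -0.001, -0.009]
ft_force: [0.3, 0.2, 0.7]
grip_width: 0.0854
grasp_force: 0.0
```

Request:
{"api": "apply_moves", "payload": {
  "commands": [
    [0, 0, 0, 0],
    [0, 0, 0, 0],
    [0, 0, 0, 0],
    [0, 0, 0, 0],
    [0, 0, 0, 0]
  ],
  "claw": 1
}}

```text
clock: 20.65
eef_pos: [0.479, 0.215, 0.0384]
tool_rot: [0.087, 0.996, 0.0, -0.008]
ft_force: [-0.0, -0.5, -0.6]
grip_width: 0.0327
grasp_force: 60.8
```

Request:
{"api": "apply_moves", "payload": {
  "commands": [
    [0, 0, 0, 0],
    [0, 0, 0, 0],
    [0, 0, 0, 0],
    [0, 0, 0, 0],
    [0, 0, 0, 0]
  ]
}}

```text
clock: 21.07
eef_pos: [0.4789, 0.215, 0.0382]
tool_rot: [0.087, 0.996, 0.0, -0.008]
ft_force: [-0.2, -1.0, 6.7]
grip_width: 0.0324
grasp_force: 61.8
```

Request:
{"api": "apply_moves", "payload": {
  "commands": [
    [0, 0, -0.5, 0],
    [0, 0, -1, 0],
    [0, 0, -1, 0],
    [0, 0, -1, 0],
    [0, 0, -1, 0]
  ]
}}

```text
clock: 21.48
eef_pos: [0.4787, 0.2143, 0.1277]
tool_rot: [0.087, 0.996, -0.001, -0.01]
ft_force: [0.1, -0.2, -1.0]
grip_width: 0.0325
grasp_force: 60.9
```

Run:
```python
from h import *
go(.6514,.1563,.11,182.2)
```

```text
pos [0.4787 0.2143 0.1277] yaw 170.02 z [-1.930e-02 -2.000e-04 -9.998e-01] q [ 0.417  0.389 -0.128  1.071  0.008  0.591] F [ 0.1 -0.2 -1. ] w 0.0325 t 21.5
shift units [-9.02 -1.35  0.72] roll units -0.203
```

Request:
{"api": "apply_moves", "payload": {
  "commands": [
    [0, 0, 0, -0.1],
    [0, 0, 0, -0.103],
    [0, 0, 0, 0],
    [0, 0, 0, 0],
    [0, 0, 0, 0]
  ]
}}

```text
clock: 21.9
eef_pos: [0.4788, 0.2143, 0.1264]
tool_rot: [-0.018, 1.0, 0.0, -0.01]
ft_force: [-0.2, -0.7, -1.2]
grip_width: 0.0326
grasp_force: 60.9
```

```bash
cat >> h.py <<'E'
def fronthole(c,kind,dx=0.,under=.038,r=14):
    """front hole of held cover, returned in tool-frame xy (m) about the TCP"""
    o,R=st(); z=o['eef_pos'][2]-under+.005
    X=o['eef_pos']+R@np.array([.042+dx,0,0]); X[2]=z; u,v=np.round(w2px(c,X)).astype(int)
    w=c['image'][v-r:v+r+1,u-r:u+r+1]; w=cv2.resize(w,None,fx=4,fy=4,interpolation=cv2.INTER_CUBIC)
    g=w.max(2).astype(float) if kind=='black' else 255-w.min(2).astype(float)
    m=(g>(np.percentile(g,20)+g.max())/2).astype(np.uint8)
    n,l,s,ce=cv2.connectedComponentsWithStats(m)
    for k in range(1,n):
        if s[k,4]<150: continue
        p=(ce[k]-1.5)/4+[u-r,v-r]; P=px2w(c,*p,z); print('expect',(u,v),'got',p.round(1),'box',s[k]/4,'tool xy',(R.T@(P-o['eef_pos']))[:2].round(4))
    cv2.imwrite('pics/fh.png',cv2.resize(c['image'][v-40:v+41,u-60:u+61],None,fx=4,fy=4))
E
python3 - <<'E'
from h import *
c=snap('wrist','wrist7.png'); fronthole(c,'black',-.0015); go(.6514,.1563,.11,182.2)
E
```

```text
pos [0.4789 0.2143 0.1263] yaw -177.91 z [-1.920e-02 -2.000e-04 -9.998e-01] q [ 0.417  0.391 -0.13   1.068  0.008  0.38 ] F [ 1.1 -0.1 -1.4] w 0.0327 t 21.9
expect (np.int64(276), np.int64(168)) got [277.8 162.1] box [   5.75    0.     21.25   17.75 1227.75] tool xy [0.0424 0.0008]
pos [0.4789 0.2143 0.1263] yaw -177.91 z [-1.920e-02 -2.000e-04 -9.998e-01] q [ 0.417  0.391 -0.13   1.068  0.008  0.38 ] F [ 1.1 -0.1 -1.4] w 0.0327 t 21.9
shift units [-8.53 -3.22  0.65] roll units -0.002
```

View pics/fh.png

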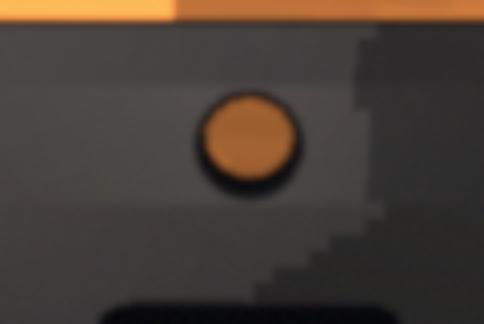

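Request:
{"api": "apply_moves", "payload": {
  "commands": [
    [-0.86, -0.32, 0, 0],
    [-0.86, -0.32, 0, 0],
    [-0.86, -0.32, 0, 0],
    [-0.86, -0.32, 0, 0],
    [-0.86, -0.32, 0, 0]
  ]
}}

```text
clock: 22.37
eef_pos: [0.5668, 0.1854, 0.1245]
tool_rot: [-0.018, 1.0, 0.0, -0.01]
ft_force: [0.1, 0.6, -2.0]
grip_width: 0.0324
grasp_force: 60.9
```

Request:
{"api": "apply_moves", "payload": {
  "commands": [
    [-0.86, -0.32, 0, 0],
    [-0.86, -0.32, 0, 0],
    [-0.86, -0.32, 0, 0],
    [-0.86, -0.32, 0, 0],
    [-0.86, -0.32, 0, 0]
  ]
}}

```text
clock: 22.78
eef_pos: [0.6539, 0.1567, 0.1226]
tool_rot: [-0.018, 1.0, 0.0, -0.01]
ft_force: [-0.2, -0.6, -1.6]
grip_width: 0.0325
grasp_force: 60.9
```

Request:
{"api": "apply_moves", "payload": {
  "commands": [
    [0, 0, 0.4, 0],
    [0, 0, 0.4, 0],
    [0, 0, 0.4, 0],
    [0, 0, 0.2, 0],
    [0, 0, 0, 0]
  ]
}}

```text
clock: 23.2
eef_pos: [0.6509, 0.1572, 0.0931]
tool_rot: [-0.019, 1.0, -0.0, -0.011]
ft_force: [-1.3, -0.5, -1.0]
grip_width: 0.0325
grasp_force: 60.9
```

Run:
```python
from h import *
go(.6523,.1563,.092,182.2)
```

```text
pos [0.6509 0.1572 0.0931] yaw -177.78 z [-2.290e-02 -9.000e-04 -9.997e-01] q [0.235 0.691 0.292 1.194 0.004 0.196] F [-1.3 -0.5 -1. ] w 0.0325 t 23.2
shift units [-0.07 -0.05  0.06] roll units 0.0
```

Request:
{"api": "apply_moves", "payload": {
  "commands": [
    [-0.04, -0.03, 0, 0],
    [0, 0, 0, 0],
    [0, 0, 0, 0],
    [0, 0, 0, 0],
    [0, 0, 0, 0]
  ]
}}

```text
clock: 23.62
eef_pos: [0.6541, 0.1567, 0.096]
tool_rot: [-0.019, 1.0, 0.0, -0.009]
ft_force: [0.3, 0.1, -0.8]
grip_width: 0.0326
grasp_force: 60.9
```

Run:
```python
from h import *
c=snap('wrist','wrist8.png'); fronthole(c,'black',.0009); go(.6523,.1563,.092,182.2)
o,R=st(False)
# expected pixel of front pin top and hole rims
f=np.array([.6514,.1563]); a=np.radians(2.2)
for z in(.030,.044): print('pin',z,w2px(c,[*(f-.042*np.array([np.cos(a),np.sin(a)])),z]).round(1))
```

```text
pos [0.654  0.1566 0.0958] yaw -177.81 z [-1.770e-02  3.000e-04 -9.998e-01] q [0.233 0.691 0.299 1.196 0.004 0.195] F [-0.6  0.2 -1.1] w 0.0327 t 23.7
expect (np.int64(276), np.int64(162)) got [276.6 155. ] box [ 11.25   4.25   7.25   6.25 133.  ] tool xy [0.0454 0.0003]
pos [0.654  0.1566 0.0958] yaw -177.81 z [-1.770e-02  3.000e-04 -9.998e-01] q [0.233 0.691 0.299 1.196 0.004 0.195] F [-0.6  0.2 -1.1] w 0.0327 t 23.7
shift units [ 0.08 -0.01  0.19] roll units -0.0
pin 0.03 [275.7 150.7]
pin 0.044 [275.6 153.5]
```

View pics/fh.png

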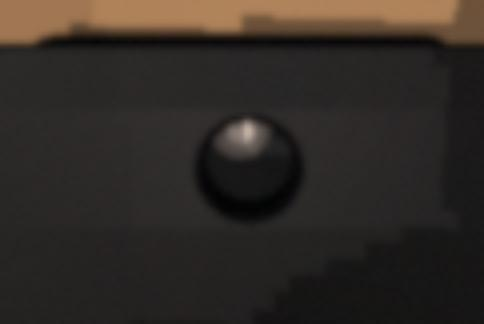

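Run:
```python
from h import *
c=np.load('pics/wrist8.png.npz'); o,R=st(False); z=o['eef_pos'][2]-.028
X=px2w(c,277.9,163.5,z); print('hole tool xy',(R.T@(X-o['eef_pos']))[:2].round(4),X.round(4))
for zz in(.030,.037,.044):
    Y=X.copy();Y[2]=zz; p=w2px(c,Y); print(zz,p.round(1),'crop',((p-[216,122])*4+1.5).round(0))
    print('  8mm px in crop', (4*8e-3*346.6/np.linalg.norm(-c['R'].T@c['t'].ravel()-Y)).round(0))
g=cv2.cvtColor(c['image'],cv2.COLOR_BGR2GRAY); print(g[146:180:1,270:287:2])
```

```text
hole tool xy [0.0424 0.0008] [0.6111 0.1558 0.0678]
0.03 [277.7 153.9] crop [248. 129.]
  8mm px in crop 59.0
0.037 [277.8 155.4] crop [249. 135.]
  8mm px in crop 61.0
0.044 [277.8 157. ] crop [249. 141.]
  8mm px in crop 64.0
[[ 40  40  39  40  39  39  39  40  38]
 [ 40  40  39  40  39  40  38  39  39]
 [ 41  41  40  40  41  40  40  40  39]
 [ 44  43  43  42  42  41  42  43  42]
 [ 47  45  40  36  37  35  40  44  46]
 [ 47  37  29  42  51  31  29  39  44]
 [ 40  29  50  82 107  55  29  27  41]
 [ 31  47  92 123 155  86  53  23  31]
 [ 26  72 119 141 177 103  70  28  20]
 [ 42  84 125 143 176 104  73  31  18]
 [ 57  85 118 137 156  97  68  33  25]
 [ 60  79 101 119 128  91  62  37  33]
 [ 56  74  85  96 103  83  53  36  34]
 [ 44  66  75  79  87  71  40  35  35]
 [ 32  52  65  69  68  53  30  31  31]
 [ 24  34  48  52  44  33  23  24  25]
 [ 24  23  30  31  26  24  22  23  23]
 [ 24  23  23  23  22  22  22  23  21]
 [ 23  24  25  23  24  24  23  20  21]
 [ 23  24  25  23  25  26  22  22  21]
 [ 21  23  22  24  23  24  22  22  20]
 [ 19  22  25  23  23  23  22  22  18]
 [ 15  22  22  23  23  23  22  20  14]
 [  9  20  23  23  24  23  20  18   7]
 [  4  12  21  22  22  22  17  12   4]
 [  3   6  10  17  16  15  10   3   5]
 [  5   3   5   8   9   7   4   2   9]
 [  8   5   3   4   5   4   3   6  11]
 [ 19   6   5   4   5   3   6   8  20]
 [ 30  14   9   8   5   7   9  17  31]
 [ 38  27  16  13  13  13  19  30  39]
 [ 42  37  30  25  22  25  31  38  41]
 [ 42  40  39  36  33  37  38  40  41]
 [ 39  38  38  37  37  38  39  38  39]]
```

Request:
{"api": "apply_moves", "payload": {
  "commands": [
    [0.08, -0.01, 0.1, 0],
    [0, 0, 0.1, 0],
    [0, 0, 0.1, 0],
    [0, 0, 0, 0],
    [0, 0, 0, 0]
  ]
}}

```text
clock: 24.08
eef_pos: [0.6519, 0.1562, 0.0889]
tool_rot: [-0.019, 1.0, 0.0, -0.01]
ft_force: [-0.4, -0.5, -1.0]
grip_width: 0.0327
grasp_force: 60.9
```

Request:
{"api": "apply_moves", "payload": {
  "commands": [
    [0, 0, 0.1, 0],
    [0, 0, 0.1, 0],
    [0, 0, 0.1, 0],
    [0, 0, 0.1, 0],
    [0, 0, 0, 0]
  ]
}}

```text
clock: 24.5
eef_pos: [0.6516, 0.1562, 0.0806]
tool_rot: [-0.019, 1.0, 0.0, -0.01]
ft_force: [-0.2, -0.5, -1.9]
grip_width: 0.0328
grasp_force: 60.9
```

Run:
```python
from h import *
go(.6523,.1563,.068,182.2)
```

```text
pos [0.6516 0.1562 0.0806] yaw -177.81 z [-1.960e-02 -1.000e-04 -9.998e-01] q [0.233 0.7   0.273 1.163 0.004 0.195] F [-0.2 -0.5 -1.9] w 0.0328 t 24.5
shift units [-0.05  0.    0.63] roll units -0.0
```

Request:
{"api": "apply_moves", "payload": {
  "commands": [
    [-0.02, 0, 0.1, 0],
    [0, 0, 0.1, 0],
    [0, 0, 0.1, 0],
    [0, 0, 0, 0],
    [0, 0, 0, 0]
  ]
}}

```text
clock: 24.92
eef_pos: [0.6521, 0.1563, 0.0751]
tool_rot: [-0.019, 1.0, 0.0, -0.009]
ft_force: [0.5, -0.1, -2.1]
grip_width: 0.0323
grasp_force: 60.9
```

Request:
{"api": "apply_moves", "payload": {
  "commands": [
    [0, 0, 0.1, 0],
    [0, 0, 0.1, 0],
    [0, 0, 0.05, 0],
    [0, 0, 0, 0],
    [0, 0, 0, 0]
  ]
}}

```text
clock: 25.33
eef_pos: [0.6521, 0.1563, 0.0702]
tool_rot: [-0.019, 1.0, 0.0, -0.009]
ft_force: [-0.1, -0.4, -0.8]
grip_width: 0.0324
grasp_force: 60.9
```

Request:
{"api": "apply_moves", "payload": {
  "commands": [
    [0, 0, 0.1, 0],
    [0, 0, 0.05, 0],
    [0, 0, 0, 0],
    [0, 0, 0, 0],
    [0, 0, 0, 0]
  ]
}}

```text
clock: 25.75
eef_pos: [0.6524, 0.1564, 0.0683]
tool_rot: [-0.019, 1.0, 0.0, -0.009]
ft_force: [-2.4, -0.3, 4.9]
grip_width: 0.0327
grasp_force: 61.7
```

Request:
{"api": "apply_moves", "payload": {
  "commands": [
    [0, 0, 0.04, 0],
    [0, 0, 0, 0],
    [0, 0, 0, 0],
    [0, 0, 0, 0],
    [0, 0, 0, 0]
  ]
}}

```text
clock: 26.17
eef_pos: [0.6524, 0.1564, 0.0683]
tool_rot: [-0.019, 1.0, 0.0, -0.008]
ft_force: [-2.5, 0.2, 9.2]
grip_width: 0.0323
grasp_force: 62.0
```

Request:
{"api": "apply_moves", "payload": {
  "commands": [
    [0, 0, 0, 0],
    [0, 0, 0, 0],
    [0, 0, 0, 0],
    [0, 0, 0, 0],
    [0, 0, 0, 0]
  ],
  "claw": 0
}}

```text
clock: 26.58
eef_pos: [0.6519, 0.1562, 0.066]
tool_rot: [-0.019, 1.0, 0.0, -0.01]
ft_force: [0.3, -0.2, -0.7]
grip_width: 0.0851
grasp_force: 0.0
```

Request:
{"api": "apply_moves", "payload": {
  "commands": [
    [0, 0, -0.2, 0],
    [0, 0, -0.8, 0],
    [0, 0, -1, 0],
    [0, 0, -1, 0],
    [0, 0, -1, 0]
  ]
}}

```text
clock: 27.0
eef_pos: [0.6535, 0.1563, 0.1474]
tool_rot: [-0.019, 1.0, 0.0, -0.009]
ft_force: [-0.2, -0.2, -0.1]
grip_width: 0.0853
grasp_force: 0.0
```

Request:
{"api": "apply_moves", "payload": {
  "commands": [
    [-0.2, -0.8, -0.8, 0],
    [-0.2, -0.8, -0.8, 0],
    [-0.2, -0.8, -0.8, 0],
    [-0.2, -0.8, -0.8, 0],
    [-0.2, -0.8, -0.8, 0]
  ]
}}

```text
clock: 27.42
eef_pos: [0.6782, 0.0764, 0.2273]
tool_rot: [-0.019, 1.0, 0.0, -0.009]
ft_force: [-0.4, 0.0, 0.1]
grip_width: 0.0853
grasp_force: 0.0
```

Request:
{"api": "apply_moves", "payload": {
  "commands": [
    [-0.2, -0.8, 0, 0],
    [-0.2, -0.8, 0, 0],
    [-0.2, -0.8, 0, 0],
    [-0.2, -0.8, 0, 0],
    [-0.2, -0.8, 0, 0]
  ]
}}

```text
clock: 27.83
eef_pos: [0.7009, -0.0036, 0.224]
tool_rot: [-0.019, 1.0, 0.0, -0.011]
ft_force: [-0.1, 0.2, 0.0]
grip_width: 0.0854
grasp_force: 0.0
```

Request:
{"api": "apply_moves", "payload": {
  "commands": [
    [0, 0, 0, 0],
    [0, 0, 0, 0],
    [0, 0, 0, 0],
    [0, 0, 0, 0],
    [0, 0, 0, 0]
  ]
}}

```text
clock: 28.25
eef_pos: [0.701, -0.0011, 0.2257]
tool_rot: [-0.02, 1.0, 0.0, -0.009]
ft_force: [-0.4, 0.3, 0.2]
grip_width: 0.085
grasp_force: 0.0
```

Run:
```python
from h import *
st(); c=snap('wrist','wrist9.png'); 
g=np.array([.656,.0377]); a=np.radians(2.2); d=.042*np.array([np.cos(a),np.sin(a)])
uv=[tuple(int(round(q)) for q in w2px(c,[*(g+s*d),.037])) for s in(-1,1)]; print(uv)
pins(c,'white',uv,r=10); print('black cover on frame (zmid .035):'); cover(c,'black',zmid=.035); cover(c,'white')
```

```text
pos [ 0.701  -0.0011  0.2257] yaw -177.73 z [-1.860e-02  3.000e-04 -9.998e-01] q [-0.002  0.697  0.65   1.542  0.    -0.041] F [-0.4  0.3  0.2] w 0.085 t 28.2
[(324, 88), (321, 185)]
  px 322.72 88.88 box [  3.5   5.8  11.5  11.  387.5]
  px 319.39 185.03 box [  3.5   4.8  10.8  11.2 370.2]
white frame [0.6562 0.0363] yaw 2.08 sep 0.0834
black cover on frame (zmid .035):
black centre [0.6516 0.1593] yaw 2.2 sep 0.0851
black centre [0.6576 0.143 ] yaw 26.12 sep 0.0814
white centre [0.6587 0.0391] yaw 3.14 sep 0.0896
```

View pics/wrist9.png

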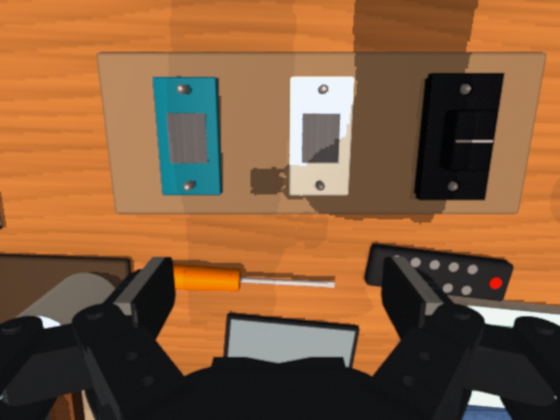

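The wrist view shows the black cover flush with its pins through the holes, and the white frame pins at (323,89) and (319,185). Now the white cover.

Request:
{"api": "apply_moves", "payload": {
  "commands": [
    [1, -0.21, 0.1, 0],
    [1, -0.21, 0.1, 0],
    [1, -0.21, 0.1, 0],
    [1, -0.21, 0.1, 0],
    [1, -0.21, 0.1, 0]
  ]
}}

```text
clock: 28.72
eef_pos: [0.6008, -0.0264, 0.2176]
tool_rot: [-0.02, 1.0, 0.0, -0.009]
ft_force: [0.8, -0.0, 0.3]
grip_width: 0.0853
grasp_force: 0.0
```

Request:
{"api": "apply_moves", "payload": {
  "commands": [
    [1, -0.21, 0.1, 0.007],
    [1, -0.21, 0.1, 0.007],
    [1, -0.21, 0.1, 0.007],
    [1, -0.21, 0.1, 0.007],
    [1, -0.21, 0.1, 0.007]
  ]
}}

```text
clock: 29.13
eef_pos: [0.5012, -0.0498, 0.2096]
tool_rot: [-0.001, 1.0, 0.0, -0.009]
ft_force: [-0.4, 0.2, 0.5]
grip_width: 0.0851
grasp_force: 0.0
```

Request:
{"api": "apply_moves", "payload": {
  "commands": [
    [0, 0, 0, 0],
    [0, 0, 0, 0],
    [0, 0, 0, 0],
    [0, 0, 0, 0],
    [0, 0, 0, 0]
  ]
}}

```text
clock: 29.55
eef_pos: [0.5031, -0.05, 0.2094]
tool_rot: [-0.001, 1.0, 0.0, -0.009]
ft_force: [0.6, 0.0, -0.6]
grip_width: 0.0855
grasp_force: 0.0
```

Run:
```python
from h import *
c=snap('wrist','wrist10.png'); r=cover(c,'white'); cover(c,'cream')
x,y=r[0][0]; go(x,y,.12,r[0][1]+180)
```

```text
white centre [ 0.4692 -0.0054] yaw -13.01 sep 0.0845
cream centre [ 0.4812 -0.1045] yaw 15.07 sep 0.0853
cream centre [ 0.4777 -0.222 ] yaw 8.33 sep 0.0851
pos [ 0.503  -0.05    0.2093] yaw -179.88 z [-1.800e-02  1.000e-04 -9.998e-01] q [-0.098  0.288 -0.048  1.253 -0.002 -0.1  ] F [-0.5  0.6 -0.1] w 0.0856 t 29.6
shift units [1.6  2.23 4.49] roll units 0.219
```

Request:
{"api": "apply_moves", "payload": {
  "commands": [
    [0.32, 0.45, 0.9, 0],
    [0.32, 0.45, 0.9, 0],
    [0.32, 0.45, 0.9, 0],
    [0.32, 0.45, 0.9, 0],
    [0.32, 0.45, 0.9, 0]
  ]
}}

```text
clock: 30.02
eef_pos: [0.4687, -0.0048, 0.1191]
tool_rot: [-0.001, 1.0, 0.0, -0.009]
ft_force: [-0.2, 0.2, -0.8]
grip_width: 0.085
grasp_force: 0.0
```

Request:
{"api": "apply_moves", "payload": {
  "commands": [
    [0, 0, 0, 0.11],
    [0, 0, 0, 0.11],
    [0, 0, 0, 0],
    [0, 0, 0, 0],
    [0, 0, 0, 0]
  ]
}}

```text
clock: 30.43
eef_pos: [0.469, -0.0052, 0.1201]
tool_rot: [0.113, 0.994, -0.001, -0.009]
ft_force: [-0.3, 0.1, -0.1]
grip_width: 0.0853
grasp_force: 0.0
```

Run:
```python
from h import *
go(.4695,-.0055,.038,167)
```

```text
pos [ 0.469  -0.0052  0.1201] yaw 167.03 z [-1.780e-02  2.000e-04 -9.998e-01] q [-0.011  0.298 -0.286  1.004 -0.     0.215] F [-0.3  0.1 -0.1] w 0.0853 t 30.4
shift units [-0.1   0.01  4.1 ] roll units 0.0
```

Request:
{"api": "apply_moves", "payload": {
  "commands": [
    [-0.02, 0, 0.9, 0],
    [-0.02, 0, 0.9, 0],
    [-0.02, 0, 0.9, 0],
    [-0.02, 0, 0.9, 0],
    [-0.02, 0, 0.5, 0]
  ]
}}

```text
clock: 30.85
eef_pos: [0.4682, -0.0058, 0.0364]
tool_rot: [0.114, 0.993, -0.001, -0.01]
ft_force: [-0.2, 0.7, -1.0]
grip_width: 0.0853
grasp_force: 0.0
```

Request:
{"api": "apply_moves", "payload": {
  "commands": [
    [0, 0, 0, 0],
    [0, 0, 0, 0],
    [0, 0, 0, 0],
    [0, 0, 0, 0],
    [0, 0, 0, 0]
  ],
  "claw": 1
}}

```text
clock: 31.27
eef_pos: [0.4703, -0.0058, 0.0394]
tool_rot: [0.114, 0.993, -0.001, -0.008]
ft_force: [0.8, -0.7, -0.1]
grip_width: 0.0324
grasp_force: 60.3
```

Request:
{"api": "apply_moves", "payload": {
  "commands": [
    [0, 0, 0, 0],
    [0, 0, 0, 0],
    [0, 0, 0, 0],
    [0, 0, 0, 0],
    [0, 0, 0, 0]
  ]
}}

```text
clock: 31.68
eef_pos: [0.4703, -0.0057, 0.0393]
tool_rot: [0.114, 0.993, -0.001, -0.007]
ft_force: [-0.4, -0.3, 5.5]
grip_width: 0.0326
grasp_force: 61.2
```

Request:
{"api": "apply_moves", "payload": {
  "commands": [
    [0, 0, -0.5, 0],
    [0, 0, -1, 0],
    [0, 0, -1, 0],
    [0, 0, -1, 0],
    [0, 0, -1, 0]
  ]
}}

```text
clock: 32.1
eef_pos: [0.4701, -0.0057, 0.1287]
tool_rot: [0.114, 0.993, -0.001, -0.009]
ft_force: [0.9, -0.2, -1.4]
grip_width: 0.0327
grasp_force: 60.4
```

Request:
{"api": "apply_moves", "payload": {
  "commands": [
    [0, 0, 0, -0.085],
    [0, 0, 0, -0.085],
    [0, 0, 0, -0.085],
    [0, 0, 0, 0],
    [0, 0, 0, 0]
  ]
}}

```text
clock: 32.52
eef_pos: [0.4703, -0.0057, 0.1279]
tool_rot: [-0.018, 1.0, 0.0, -0.009]
ft_force: [-0.4, -0.3, -0.8]
grip_width: 0.0325
grasp_force: 60.4
```

Run:
```python
from h import *
c=snap('wrist','wrist11.png'); fronthole(c,'white',0.,r=20); go(.6567,.0364,.12,182.2)
```

```text
pos [ 0.4703 -0.0057  0.1278] yaw -177.93 z [-1.880e-02  2.000e-04 -9.998e-01] q [-0.012  0.293 -0.271  1.026 -0.    -0.048] F [-0.7  0.  -0.5] w 0.0327 t 32.6
expect (np.int64(276), np.int64(164)) got [277.7 163.8] box [  11.25    9.25   22.     22.75 1557.  ] tool xy [0.0415 0.0007]
pos [ 0.4703 -0.0057  0.1278] yaw -177.93 z [-1.880e-02  2.000e-04 -9.998e-01] q [-0.012  0.293 -0.271  1.026 -0.    -0.048] F [-0.7  0.  -0.5] w 0.0327 t 32.6
shift units [-9.4   1.77  0.21] roll units -0.002
```

View pics/fh.png

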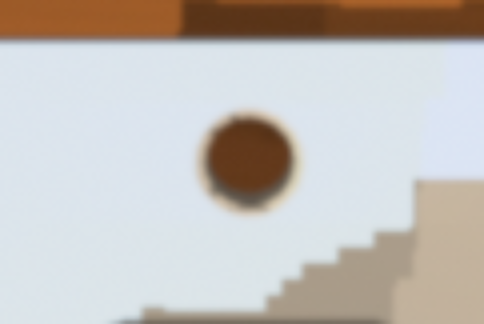

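Request:
{"api": "apply_moves", "payload": {
  "commands": [
    [-0.94, 0.18, 0, 0],
    [-0.94, 0.18, 0, 0],
    [-0.94, 0.18, 0, 0],
    [-0.94, 0.18, 0, 0],
    [-0.94, 0.18, 0, 0]
  ]
}}

```text
clock: 32.98
eef_pos: [0.5644, 0.0161, 0.1259]
tool_rot: [-0.018, 1.0, 0.0, -0.009]
ft_force: [0.3, 0.6, -1.2]
grip_width: 0.0324
grasp_force: 60.4
```

Request:
{"api": "apply_moves", "payload": {
  "commands": [
    [-0.94, 0.18, 0, 0],
    [-0.94, 0.18, 0, 0],
    [-0.94, 0.18, 0, 0],
    [-0.94, 0.18, 0, 0],
    [-0.94, 0.18, 0, 0]
  ]
}}

```text
clock: 33.4
eef_pos: [0.6576, 0.0376, 0.1238]
tool_rot: [-0.018, 1.0, 0.0, -0.01]
ft_force: [0.3, -0.2, -1.8]
grip_width: 0.0322
grasp_force: 60.4
```

Request:
{"api": "apply_moves", "payload": {
  "commands": [
    [0, 0, 0.4, 0],
    [0, 0, 0.4, 0],
    [0, 0, 0.4, 0],
    [0, 0, 0.1, 0],
    [0, 0, 0, 0]
  ]
}}

```text
clock: 33.82
eef_pos: [0.6546, 0.0371, 0.0968]
tool_rot: [-0.019, 1.0, 0.0, -0.011]
ft_force: [0.3, -0.1, -1.5]
grip_width: 0.0324
grasp_force: 60.4
```

Request:
{"api": "apply_moves", "payload": {
  "commands": [
    [0, 0, 0, 0],
    [0, 0, 0, 0],
    [0, 0, 0, 0],
    [0, 0, 0, 0],
    [0, 0, 0, 0]
  ]
}}

```text
clock: 34.23
eef_pos: [0.6568, 0.0374, 0.0991]
tool_rot: [-0.019, 1.0, 0.0, -0.009]
ft_force: [0.2, 0.5, -1.4]
grip_width: 0.0324
grasp_force: 60.4
```

Run:
```python
from h import *
go(.6570,.0364,.085,182.2)
```

```text
pos [0.6568 0.0374 0.0991] yaw -177.81 z [-1.750e-02  2.000e-04 -9.998e-01] q [5.600e-02 6.600e-01 2.500e-01 1.178e+00 1.000e-03 1.800e-02] F [ 0.2  0.5 -1.4] w 0.0324 t 34.2
shift units [-0.02 -0.05  0.7 ] roll units -0.0
```

Request:
{"api": "apply_moves", "payload": {
  "commands": [
    [-0.02, -0.05, 0.1, 0],
    [0, 0, 0.15, 0],
    [0, 0, 0.15, 0],
    [0, 0, 0.15, 0],
    [0, 0, 0.1, 0]
  ]
}}

```text
clock: 34.65
eef_pos: [0.6564, 0.0364, 0.0847]
tool_rot: [-0.019, 1.0, 0.0, -0.01]
ft_force: [-0.8, 0.0, -1.1]
grip_width: 0.0323
grasp_force: 60.4
```

Request:
{"api": "apply_moves", "payload": {
  "commands": [
    [0, 0, 0.05, 0],
    [0, 0, 0, 0],
    [0, 0, 0, 0],
    [0, 0, 0, 0],
    [0, 0, 0, 0]
  ]
}}

```text
clock: 35.07
eef_pos: [0.6569, 0.0365, 0.0847]
tool_rot: [-0.019, 1.0, 0.0, -0.009]
ft_force: [0.4, -0.6, -0.9]
grip_width: 0.0329
grasp_force: 60.4
```

Run:
```python
from h import *
go(.6570,.0364,.0693,182.2)
```

```text
pos [0.6569 0.0365 0.0847] yaw -177.81 z [-1.790e-02  2.000e-04 -9.998e-01] q [5.500e-02 6.720e-01 2.330e-01 1.149e+00 1.000e-03 1.700e-02] F [ 0.4 -0.6 -0.9] w 0.0329 t 35.1
shift units [-0.02 -0.    0.77] roll units -0.0
```

Request:
{"api": "apply_moves", "payload": {
  "commands": [
    [-0.01, 0, 0.1, 0],
    [0, 0, 0.1, 0],
    [0, 0, 0.1, 0],
    [0, 0, 0, 0],
    [0, 0, 0, 0]
  ]
}}

```text
clock: 35.48
eef_pos: [0.6566, 0.0364, 0.0782]
tool_rot: [-0.019, 1.0, 0.0, -0.009]
ft_force: [-0.1, 0.2, -0.8]
grip_width: 0.0321
grasp_force: 60.4
```

Request:
{"api": "apply_moves", "payload": {
  "commands": [
    [-0.01, 0, 0.1, 0],
    [0, 0, 0.1, 0],
    [0, 0, 0.1, 0],
    [0, 0, 0, 0],
    [0, 0, 0, 0]
  ]
}}

```text
clock: 35.9
eef_pos: [0.6567, 0.0365, 0.0722]
tool_rot: [-0.019, 1.0, 0.0, -0.009]
ft_force: [-0.6, 0.4, -1.3]
grip_width: 0.0325
grasp_force: 60.4
```

Request:
{"api": "apply_moves", "payload": {
  "commands": [
    [0, 0, 0.1, 0],
    [0, 0, 0.1, 0],
    [0, 0, 0.05, 0],
    [0, 0, 0, 0],
    [0, 0, 0, 0]
  ]
}}

```text
clock: 36.32
eef_pos: [0.6571, 0.0365, 0.0694]
tool_rot: [-0.019, 1.0, 0.0, -0.008]
ft_force: [-3.7, -0.3, 6.9]
grip_width: 0.0324
grasp_force: 61.3
```

Request:
{"api": "apply_moves", "payload": {
  "commands": [
    [0, 0, 0, 0],
    [0, 0, 0, 0],
    [0, 0, 0, 0],
    [0, 0, 0, 0],
    [0, 0, 0, 0]
  ],
  "claw": 0
}}

```text
clock: 36.73
eef_pos: [0.6568, 0.0364, 0.0672]
tool_rot: [-0.019, 1.0, 0.0, -0.009]
ft_force: [0.4, 0.7, 0.5]
grip_width: 0.0852
grasp_force: 0.0
```

Request:
{"api": "apply_moves", "payload": {
  "commands": [
    [0, 0, -0.2, 0],
    [0, 0, -0.8, 0],
    [0, 0, -1, 0],
    [0, 0, -1, 0],
    [0, 0, -1, 0]
  ]
}}

```text
clock: 37.15
eef_pos: [0.6582, 0.0364, 0.1483]
tool_rot: [-0.019, 1.0, 0.0, -0.009]
ft_force: [0.2, -1.0, 0.3]
grip_width: 0.0853
grasp_force: 0.0
```

Request:
{"api": "apply_moves", "payload": {
  "commands": [
    [0.5, -0.9, -0.5, 0],
    [0.5, -0.9, -0.5, 0],
    [0.5, -0.9, -0.5, 0],
    [0.5, -0.9, -0.5, 0],
    [0.5, -0.9, -0.5, 0]
  ]
}}

```text
clock: 37.57
eef_pos: [0.6123, -0.0561, 0.1991]
tool_rot: [-0.019, 1.0, 0.0, -0.009]
ft_force: [1.0, 0.1, -0.7]
grip_width: 0.0854
grasp_force: 0.0
```

Request:
{"api": "apply_moves", "payload": {
  "commands": [
    [1, -1, 0, 0],
    [1, -1, 0, 0],
    [1, -1, 0, 0],
    [1, -1, 0, 0],
    [1, -1, 0, 0]
  ]
}}

```text
clock: 37.98
eef_pos: [0.5157, -0.16, 0.2004]
tool_rot: [-0.019, 1.0, 0.0, -0.009]
ft_force: [0.3, -0.0, -0.2]
grip_width: 0.0857
grasp_force: 0.0
```

Request:
{"api": "apply_moves", "payload": {
  "commands": [
    [0, 0, 0, 0],
    [0, 0, 0, 0],
    [0, 0, 0, 0],
    [0, 0, 0, 0],
    [0, 0, 0, 0]
  ]
}}

```text
clock: 38.4
eef_pos: [0.5173, -0.1584, 0.2]
tool_rot: [-0.02, 1.0, 0.0, -0.009]
ft_force: [-0.1, 0.7, -0.3]
grip_width: 0.0857
grasp_force: 0.0
```

Run:
```python
from h import *
st(); c=snap('wrist','wrist12.png'); t=snap('top','top4.png'); s=snap('scene','scene4.png')
cover(c,'cream')
for n,i in(('top',t),('scene',s),('wrist',c)):
    m=cv2.inRange(cv2.cvtColor(i['image'],cv2.COLOR_BGR2HSV),(85,100,40),(99,255,255)); k,l,S,ce=cv2.connectedComponentsWithStats(m)
    print(n,[(ce[q].round().tolist(),int(S[q,4])) for q in range(1,k) if S[q,4]>30])
# tray in top0: low-saturation grey region
for f in('top0.png','top1.png'):
    t=np.load(f'pics/{f}.npz'); im=cv2.resize(t['image'],None,fx=3,fy=3,interpolation=cv2.INTER_CUBIC); h=cv2.cvtColor(im,cv2.COLOR_BGR2HSV)
    m=((h[...,1]<110)).astype(np.uint8); m[:540]=0;m[780:]=0;m[:,:1080]=0;m[:,1380:]=0
    k,l,S,ce=cv2.connectedComponentsWithStats(m); q=1+np.argmax(S[1:,4]); pts=np.argwhere(l==q)[:,::-1].astype(np.float32)
    r=cv2.minAreaRect(pts); B=np.array([px2w(t,*((p-1)/3),.045)[:2] for p in cv2.boxPoints(r)]); print(f,B.round(3).tolist(),B.mean(0).round(4),[np.hypot(*(B[i]-B[i-1])).round(3) for i in(1,2)])
```

```text
pos [ 0.5173 -0.1584  0.2   ] yaw -177.72 z [-1.810e-02  2.000e-04 -9.998e-01] q [-0.294  0.362  0.033  1.258 -0.005 -0.334] F [-0.1  0.7 -0.3] w 0.0857 t 38.4
cream centre [ 0.4774 -0.2205] yaw 8.28 sep 0.0853
top [([297.0, 174.0], 326)]
scene [([313.0, 261.0], 279)]
wrist [([350.0, 321.0], 2927)]
top0.png [[0.575, -0.326], [0.592, -0.526], [0.431, -0.534], [0.414, -0.336]] [ 0.5031 -0.4304] [np.float64(0.201), np.float64(0.161)]
top1.png [[0.575, -0.326], [0.592, -0.527], [0.431, -0.534], [0.414, -0.336]] [ 0.503  -0.4305] [np.float64(0.202), np.float64(0.161)]
```

Run:
```python
from h import *
for n in('top4','wrist12','top0'):
    i=np.load(f'pics/{n}.png.npz'); h=cv2.cvtColor(i['image'],cv2.COLOR_BGR2HSV)
    m=cv2.inRange(h,(23,50,110),(40,255,255)); k,l,S,ce=cv2.connectedComponentsWithStats(m)
    for q in range(1,k):
        if S[q,4]>150: 
            r=cv2.minAreaRect(np.argwhere(l==q)[:,::-1].astype(np.float32)); print(n,S[q].tolist(),[np.round(x,1) for x in r],px2w(i,*r[0],.01).round(3))
```

```text
top4 [437, 94, 68, 45, 1903] [array([470.4, 115.5]), array([30.9, 62.2]), np.float64(74.1)] [ 0.843 -0.662  0.01 ]
top4 [286, 166, 84, 184, 6842] [array([330.2, 257.8]), array([ 49.5, 179.5]), np.float64(14.0)] [ 0.387 -0.18   0.01 ]
top4 [94, 169, 18, 13, 219] [array([102.5, 175. ]), array([12., 17.]), np.float64(90.0)] [0.681 0.557 0.01 ]
top4 [473, 216, 38, 53, 892] [array([491.2, 241.9]), array([51.2, 26.8]), np.float64(74.1)] [ 0.423 -0.699  0.01 ]
top4 [145, 229, 18, 10, 152] [array([153.5, 233.7]), array([17.5,  8.6]), np.float64(5.2)] [0.482 0.389 0.01 ]
top4 [235, 330, 105, 42, 809] [array([287.8, 348.9]), array([108.5,  11.8]), np.float64(17.9)] [ 0.104 -0.035  0.01 ]
top4 [230, 349, 107, 40, 963] [array([282.4, 369. ]), array([109. ,  13.4]), np.float64(14.6)] [ 0.043 -0.016  0.01 ]
wrist12 [167, 71, 81, 130, 7445] [array([207.7, 136.3]), array([125.4,  68.1]), np.float64(82.8)] [ 0.475 -0.221  0.01 ]
wrist12 [296, 79, 73, 80, 3565] [array([334.6, 118.5]), array([66.4, 69.3]), np.float64(77.5)] [ 0.455 -0.11   0.01 ]
top0 [437, 94, 68, 45, 1903] [array([470.4, 115.5]), array([30.9, 62.2]), np.float64(74.1)] [ 0.843 -0.662  0.01 ]
top0 [94, 169, 18, 13, 217] [array([102.5, 175. ]), array([12., 17.]), np.float64(90.0)] [0.681 0.557 0.01 ]
top0 [293, 211, 26, 37, 587] [array([305.5, 229. ]), array([33.6, 18.2]), np.float64(72.5)] [ 0.482 -0.104  0.01 ]
top0 [330, 212, 24, 35, 584] [array([341.2, 229.2]), array([33.7, 18.5]), np.float64(79.2)] [ 0.478 -0.219  0.01 ]
top0 [473, 216, 38, 53, 897] [array([491.4, 241.8]), array([51.2, 26.4]), np.float64(74.1)] [ 0.424 -0.7    0.01 ]
top0 [145, 229, 19, 10, 151] [array([153.8, 233.8]), array([18. ,  8.5]), np.float64(4.4)] [0.481 0.388 0.01 ]
top0 [291, 299, 237, 121, 4081] [array([414. , 371.5]), array([ 86.5, 236.9]), np.float64(72.7)] [ 0.025 -0.428  0.01 ]
```

Request:
{"api": "apply_moves", "payload": {
  "commands": [
    [0.4, -0.62, 0.7, 0],
    [0.4, -0.62, 0.7, 0],
    [0.4, -0.62, 0.7, 0],
    [0.4, -0.62, 0.7, 0],
    [0.4, -0.62, 0.7, 0]
  ]
}}

```text
clock: 38.97
eef_pos: [0.4777, -0.2227, 0.1301]
tool_rot: [-0.02, 1.0, 0.0, -0.009]
ft_force: [-0.3, 0.5, 0.0]
grip_width: 0.0853
grasp_force: 0.0
```

Request:
{"api": "apply_moves", "payload": {
  "commands": [
    [0, 0, 0, -0.1],
    [0, 0, 0, 0],
    [0, 0, 0, 0],
    [0, 0, 0, 0],
    [0, 0, 0, 0]
  ]
}}

```text
clock: 39.38
eef_pos: [0.4785, -0.2223, 0.1313]
tool_rot: [-0.071, 0.997, 0.0, -0.009]
ft_force: [-0.2, -0.1, -0.2]
grip_width: 0.0856
grasp_force: 0.0
```

Run:
```python
from h import *
go(.4777,-.2205,.0385,188.3)
```

```text
pos [ 0.4785 -0.2223  0.1313] yaw -171.83 z [-1.710e-02 -4.000e-04 -9.999e-01] q [-0.431  0.39  -0.117  1.08  -0.007 -0.574] F [-0.2 -0.1 -0.2] w 0.0856 t 39.4
shift units [-0.05  0.09  4.64] roll units -0.002
```

Request:
{"api": "apply_moves", "payload": {
  "commands": [
    [0, 0.09, 1, 0],
    [-0.02, 0, 1, 0],
    [-0.02, 0, 1, 0],
    [-0.02, 0, 1, 0],
    [-0.02, 0, 0.6, 0]
  ]
}}

```text
clock: 39.8
eef_pos: [0.477, -0.2198, 0.0373]
tool_rot: [-0.071, 0.997, 0.001, -0.01]
ft_force: [0.1, 0.1, -0.0]
grip_width: 0.0856
grasp_force: 0.0
```

Request:
{"api": "apply_moves", "payload": {
  "commands": [
    [0, 0, 0, 0],
    [0, 0, 0, 0],
    [0, 0, 0, 0],
    [0, 0, 0, 0],
    [0, 0, 0, 0]
  ],
  "claw": 1
}}

```text
clock: 40.22
eef_pos: [0.4789, -0.2212, 0.0406]
tool_rot: [-0.071, 0.997, -0.0, -0.008]
ft_force: [0.1, -0.4, -0.5]
grip_width: 0.0326
grasp_force: 60.2
```

Request:
{"api": "apply_moves", "payload": {
  "commands": [
    [0, 0, 0, 0],
    [0, 0, 0, 0],
    [0, 0, 0, 0],
    [0, 0, 0, 0],
    [0, 0, 0, 0]
  ]
}}

```text
clock: 40.63
eef_pos: [0.4787, -0.2212, 0.0404]
tool_rot: [-0.071, 0.997, -0.0, -0.008]
ft_force: [1.0, 0.0, 6.5]
grip_width: 0.0325
grasp_force: 61.1
```

Request:
{"api": "apply_moves", "payload": {
  "commands": [
    [0, 0, -0.5, 0],
    [0, 0, -1, 0],
    [0, 0, -1, 0],
    [0, 0, -1, 0],
    [0, 0, -1, 0]
  ]
}}

```text
clock: 41.05
eef_pos: [0.4785, -0.2204, 0.13]
tool_rot: [-0.071, 0.997, 0.001, -0.009]
ft_force: [0.2, 0.4, -1.0]
grip_width: 0.0326
grasp_force: 60.3
```

Request:
{"api": "apply_moves", "payload": {
  "commands": [
    [0, 0, -0.8, 0.057],
    [0, 0, -0.4, 0],
    [0, 0, 0, 0],
    [0, 0, 0, 0],
    [0, 0, 0, 0]
  ]
}}

```text
clock: 41.47
eef_pos: [0.4786, -0.2202, 0.1516]
tool_rot: [-0.042, 0.999, 0.001, -0.01]
ft_force: [0.4, -0.1, -0.9]
grip_width: 0.0323
grasp_force: 60.3
```

Run:
```python
from h import *
go(.5066,-.472,.155,184.9)
```

```text
pos [ 0.4786 -0.2202  0.1516] yaw -175.19 z [-0.0204  0.0011 -0.9998] q [-0.427  0.372 -0.085  1.132 -0.007 -0.511] F [ 0.4 -0.1 -0.9] w 0.0323 t 41.5
shift units [ -0.34 -12.66  -0.21] roll units -0.002
```

Request:
{"api": "apply_moves", "payload": {
  "commands": [
    [-0.02, -0.84, 0, 0],
    [-0.02, -0.84, 0, 0],
    [-0.02, -0.84, 0, 0],
    [-0.02, -0.84, 0, 0],
    [-0.02, -0.84, 0, 0]
  ]
}}

```text
clock: 41.88
eef_pos: [0.4876, -0.3043, 0.1507]
tool_rot: [-0.042, 0.999, 0.001, -0.011]
ft_force: [0.6, 1.0, -0.5]
grip_width: 0.0324
grasp_force: 60.3
```

Request:
{"api": "apply_moves", "payload": {
  "commands": [
    [-0.02, -0.84, 0, 0],
    [-0.02, -0.84, 0, 0],
    [-0.02, -0.84, 0, 0],
    [-0.02, -0.84, 0, 0],
    [-0.02, -0.84, 0, 0]
  ]
}}

```text
clock: 42.3
eef_pos: [0.4966, -0.3879, 0.1502]
tool_rot: [-0.042, 0.999, 0.002, -0.011]
ft_force: [-0.5, -0.2, -0.7]
grip_width: 0.0326
grasp_force: 60.3
```

Request:
{"api": "apply_moves", "payload": {
  "commands": [
    [-0.02, -0.84, 0, 0],
    [-0.02, -0.84, 0, 0],
    [-0.02, -0.84, 0, 0],
    [-0.02, -0.84, 0, 0],
    [-0.02, -0.84, 0, 0]
  ]
}}

```text
clock: 42.72
eef_pos: [0.5056, -0.4714, 0.1498]
tool_rot: [-0.042, 0.999, 0.002, -0.011]
ft_force: [0.3, -0.0, -1.4]
grip_width: 0.0326
grasp_force: 60.3
```

Request:
{"api": "apply_moves", "payload": {
  "commands": [
    [0, 0, 0, 0],
    [0, 0, 0, 0],
    [0, 0, 0, 0],
    [0, 0, 0, 0],
    [0, 0, 0, 0]
  ]
}}

```text
clock: 43.13
eef_pos: [0.5064, -0.4701, 0.152]
tool_rot: [-0.042, 0.999, 0.001, -0.009]
ft_force: [0.3, 0.1, -0.8]
grip_width: 0.0327
grasp_force: 60.3
```

Run:
```python
from h import *
go(.5066,-.472,.055,184.9)
# tray rim in wrist view
c=snap('wrist','wrist13.png'); print([ [s*.08,t*.095,w2px(c,[.503+s*.08*np.cos(.085)-t*.095*np.sin(.085),-.4304+s*.08*np.sin(.085)+t*.095*np.cos(.085),.045]).round().tolist()] for s in(-1,1) for t in(-1,1)])
g=cv2.cvtColor(c['image'],cv2.COLOR_BGR2HSV)[...,1]; print('row100 sat',g[100,::10].tolist()); print('col420 sat',g[:240:8,420].tolist())
```

```text
pos [ 0.5064 -0.4701  0.152 ] yaw -175.16 z [-1.890e-02  9.000e-04 -9.998e-01] q [-0.743  0.692  0.45   1.344 -0.012 -0.828] F [ 0.3  0.1 -0.8] w 0.0327 t 43.1
shift units [-0.09 -0.11  4.85] roll units -0.001
[[-0.08, -0.095, [188.0, 87.0]], [-0.08, 0.095, [491.0, 88.0]], [0.08, -0.095, [202.0, 315.0]], [0.08, 0.095, [458.0, 314.0]]]
row100 sat [138, 255, 255, 255, 255, 255, 184, 187, 188, 186, 187, 187, 187, 187, 188, 188, 188, 190, 188, 29, 19, 27, 32, 30, 30, 30, 30, 29, 29, 28, 29, 30, 30, 27, 27, 29, 28, 28, 27, 29, 29, 24, 26, 31, 23, 18, 18, 24, 23, 188, 185, 184, 184, 186, 184, 186]
col420 sat [188, 187, 191, 187, 186, 191, 190, 186, 189, 188, 188, 36, 28, 28, 26, 24, 24, 27, 27, 27, 24, 27, 24, 27, 27, 24, 25, 28, 31, 25]
```

Request:
{"api": "apply_moves", "payload": {
  "commands": [
    [-0.02, -0.1, 0.9, 0],
    [-0.02, 0, 0.9, 0],
    [-0.02, 0, 0.9, 0],
    [-0.02, 0, 0.8, 0],
    [0, 0, 0.6, 0]
  ]
}}

```text
clock: 43.6
eef_pos: [0.5063, -0.472, 0.0688]
tool_rot: [-0.042, 0.999, 0.001, -0.01]
ft_force: [-0.9, -0.0, -1.7]
grip_width: 0.0322
grasp_force: 60.3
```

Request:
{"api": "apply_moves", "payload": {
  "commands": [
    [0, 0, 0.3, 0],
    [0, 0, 0.2, 0],
    [0, 0, 0.1, 0],
    [0, 0, 0, 0],
    [0, 0, 0, 0]
  ]
}}

```text
clock: 44.02
eef_pos: [0.5069, -0.4735, 0.0592]
tool_rot: [-0.042, 0.999, -0.0, -0.009]
ft_force: [-0.2, -0.4, -1.3]
grip_width: 0.0322
grasp_force: 60.3
```

Request:
{"api": "apply_moves", "payload": {
  "commands": [
    [0, 0, 0, 0],
    [0, 0, 0, 0],
    [0, 0, 0, 0],
    [0, 0, 0, 0],
    [0, 0, 0, 0]
  ],
  "claw": 0.4
}}

```text
clock: 44.43
eef_pos: [0.5065, -0.4732, 0.0585]
tool_rot: [-0.042, 0.999, 0.0, -0.009]
ft_force: [-0.1, 0.4, -0.4]
grip_width: 0.0512
grasp_force: 0.0
```

Request:
{"api": "apply_moves", "payload": {
  "commands": [
    [0, 0, -0.3, 0],
    [0, 0, -0.7, 0],
    [0, 0, -1, 0],
    [0, 0, -1, 0],
    [0, 0, -1, 0]
  ]
}}

```text
clock: 44.85
eef_pos: [0.5078, -0.473, 0.1393]
tool_rot: [-0.042, 0.999, 0.001, -0.009]
ft_force: [1.1, -0.1, -0.6]
grip_width: 0.0512
grasp_force: 0.0
```

Request:
{"api": "apply_moves", "payload": {
  "commands": [
    [0, 0.5, -1, 0],
    [0, 1, -1, 0],
    [0, 1, -1, 0],
    [0, 1, 0, 0],
    [0, 1, 0, 0]
  ],
  "claw": 0
}}

```text
clock: 45.27
eef_pos: [0.5023, -0.3834, 0.2011]
tool_rot: [-0.041, 0.999, -0.001, -0.007]
ft_force: [0.3, 0.2, -0.8]
grip_width: 0.0853
grasp_force: 0.0
```

Request:
{"api": "apply_moves", "payload": {
  "commands": [
    [0, 1, 0, 0],
    [0, 1, 0, 0],
    [0, 1, 0, 0],
    [0, 1, 0, 0],
    [0, 1, 0, 0]
  ]
}}

```text
clock: 45.68
eef_pos: [0.4931, -0.2828, 0.1992]
tool_rot: [-0.042, 0.999, 0.0, -0.009]
ft_force: [-0.5, 0.1, 0.4]
grip_width: 0.0853
grasp_force: 0.0
```

Request:
{"api": "apply_moves", "payload": {
  "commands": [
    [0, 1, 0, 0],
    [0, 1, 0, 0],
    [0, 1, 0, 0],
    [0, 1, 0, 0],
    [0, 1, 0, 0]
  ]
}}

```text
clock: 46.1
eef_pos: [0.4848, -0.1832, 0.1993]
tool_rot: [-0.042, 0.999, 0.0, -0.009]
ft_force: [-0.3, 0.0, 0.1]
grip_width: 0.0854
grasp_force: 0.0
```

Request:
{"api": "apply_moves", "payload": {
  "commands": [
    [0, 0, 0, 0],
    [0, 0, 0, 0],
    [0, 0, 0, 0],
    [0, 0, 0, 0],
    [0, 0, 0, 0]
  ]
}}

```text
clock: 46.52
eef_pos: [0.485, -0.185, 0.1987]
tool_rot: [-0.041, 0.999, 0.0, -0.009]
ft_force: [-0.0, 0.7, -0.6]
grip_width: 0.0853
grasp_force: 0.0
```

Run:
```python
from h import *
st(); c=snap('wrist','wrist14.png'); cover(c,'cream'); t=snap('top','top5.png')
m=cv2.inRange(cv2.cvtColor(t['image'],cv2.COLOR_BGR2HSV),(23,50,110),(40,255,255)); k,l,S,ce=cv2.connectedComponentsWithStats(m)
print([(S[q].tolist(),px2w(t,*ce[q],.015).round(3).tolist()) for q in range(1,k) if S[q,4]>150])
go(.4812,-.1045,.13,195)
```

```text
pos [ 0.485  -0.185   0.1987] yaw -175.3 z [-1.810e-02 -1.000e-04 -9.998e-01] q [-0.361  0.32  -0.031  1.236 -0.006 -0.443] F [-0.   0.7 -0.6] w 0.0853 t 46.5
[([437, 94, 68, 45, 1905], [0.841, -0.66, 0.015]), ([93, 168, 19, 14, 220], [0.681, 0.557, 0.015]), ([291, 179, 91, 185, 6895], [0.306, -0.191, 0.015]), ([408, 201, 24, 35, 623], [0.507, -0.473, 0.015]), ([473, 216, 38, 53, 891], [0.415, -0.699, 0.015]), ([145, 229, 18, 10, 152], [0.481, 0.388, 0.015]), ([238, 339, 105, 51, 845], [0.069, -0.046, 0.015]), ([233, 355, 107, 49, 989], [0.005, -0.02, 0.015])]
pos [ 0.4849 -0.1848  0.1985] yaw -175.29 z [-1.840e-02  1.000e-04 -9.998e-01] q [-0.361  0.32  -0.032  1.236 -0.006 -0.443] F [ 0.2  0.1 -0.6] w 0.0856 t 46.6
shift units [-0.21  4.01  3.43] roll units -0.172
```

```bash
sed -i "s/m=(H>23)&(H<40)&(S>50)&(V>110)/m=(H>20)\&(H<40)\&(S>40)\&(V>50)\&(S<175)/" h.py
python3 - <<'E'
from h import *
c=np.load('pics/wrist14.png.npz'); cover(c,'cream'); cover(np.load('pics/wrist12.png.npz'),'cream')
h=cv2.cvtColor(c['image'],cv2.COLOR_BGR2HSV); X=w2px(c,[.4812,-.1045,.01]); print(X)
u,v=X.astype(int)
for dv in range(-60,61,20): print(h[v+dv,u-40:u+41:10].tolist())
E
```

```text
cream centre [ 0.4774 -0.2205] yaw 8.39 sep 0.0852
[364.57805494 189.66546476]
[[13, 190, 176], [13, 188, 176], [13, 187, 173], [19, 140, 160], [26, 112, 225], [19, 129, 182], [19, 130, 190], [13, 185, 120], [13, 187, 120]]
[[13, 186, 162], [20, 122, 177], [19, 127, 171], [19, 127, 169], [19, 130, 178], [19, 131, 189], [19, 131, 187], [17, 147, 139], [12, 184, 118]]
[[13, 185, 91], [19, 126, 172], [19, 128, 153], [19, 136, 133], [19, 130, 184], [19, 131, 191], [19, 133, 188], [19, 133, 184], [13, 188, 115]]
[[12, 188, 102], [19, 130, 159], [19, 130, 178], [19, 130, 187], [19, 131, 192], [19, 133, 188], [19, 134, 186], [19, 134, 185], [13, 181, 107]]
[[12, 184, 111], [15, 161, 106], [19, 131, 191], [19, 138, 133], [19, 133, 188], [19, 134, 185], [19, 134, 184], [19, 135, 181], [13, 187, 109]]
[[13, 187, 185], [13, 188, 195], [30, 103, 221], [19, 135, 187], [19, 134, 185], [17, 105, 63], [19, 134, 184], [19, 135, 183], [14, 187, 109]]
[[13, 191, 190], [13, 192, 189], [16, 167, 194], [13, 189, 182], [13, 189, 181], [13, 190, 180], [13, 188, 180], [13, 190, 180], [13, 190, 183]]
```

```bash
sed -i "s/(H>20)&(H<40)/(H>17)\&(H<40)/;s/(S<175)/(S<155)\&(S>85)/" h.py
python3 - <<'E'
from h import *
c=np.load('pics/wrist14.png.npz'); cover(c,'cream')
E
```

```text
cream centre [ 0.4813 -0.1024] yaw 15.0 sep 0.0853
```

Request:
{"api": "apply_moves", "payload": {
  "commands": [
    [-0.04, 0.81, 0.7, 0],
    [-0.04, 0.81, 0.7, 0],
    [-0.04, 0.81, 0.7, 0],
    [-0.04, 0.81, 0.7, 0],
    [-0.04, 0.81, 0.7, 0]
  ]
}}

```text
clock: 47.03
eef_pos: [0.4808, -0.1028, 0.1281]
tool_rot: [-0.041, 0.999, 0.0, -0.009]
ft_force: [0.7, -0.0, -0.4]
grip_width: 0.0852
grasp_force: 0.0
```

Request:
{"api": "apply_moves", "payload": {
  "commands": [
    [0, 0, 0, -0.086],
    [0, 0, 0, -0.086],
    [0, 0, 0, 0],
    [0, 0, 0, 0],
    [0, 0, 0, 0]
  ]
}}

```text
clock: 47.45
eef_pos: [0.4811, -0.1034, 0.1288]
tool_rot: [-0.13, 0.991, 0.001, -0.009]
ft_force: [-0.3, 0.1, 0.2]
grip_width: 0.0858
grasp_force: 0.0
```

Run:
```python
from h import *
go(.4813,-.1033,.0385,195)
```

```text
pos [ 0.4811 -0.1034  0.1288] yaw -165.05 z [-0.018   0.     -0.9998] q [-0.21   0.33  -0.214  1.044 -0.004 -0.471] F [-0.3  0.1  0.2] w 0.0858 t 47.5
shift units [-0.09 -0.02  4.52] roll units -0.001
```

Request:
{"api": "apply_moves", "payload": {
  "commands": [
    [-0.02, 0, 1, 0],
    [-0.02, 0, 1, 0],
    [-0.02, 0, 1, 0],
    [-0.02, 0, 1, 0],
    [-0.02, 0, 0.45, 0]
  ]
}}

```text
clock: 47.87
eef_pos: [0.4797, -0.1026, 0.0376]
tool_rot: [-0.13, 0.991, 0.002, -0.011]
ft_force: [-0.3, 0.4, -0.3]
grip_width: 0.0856
grasp_force: 0.0
```

Request:
{"api": "apply_moves", "payload": {
  "commands": [
    [0, 0, 0, 0],
    [0, 0, 0, 0],
    [0, 0, 0, 0],
    [0, 0, 0, 0],
    [0, 0, 0, 0]
  ],
  "claw": 1
}}

```text
clock: 48.28
eef_pos: [0.4826, -0.1029, 0.0414]
tool_rot: [-0.131, 0.991, 0.001, -0.007]
ft_force: [-0.4, 0.0, -0.2]
grip_width: 0.0324
grasp_force: 60.1
```

Request:
{"api": "apply_moves", "payload": {
  "commands": [
    [0, 0, 0, 0],
    [0, 0, 0, 0],
    [0, 0, 0, 0],
    [0, 0, 0, 0],
    [0, 0, 0, 0]
  ]
}}

```text
clock: 48.7
eef_pos: [0.4826, -0.1029, 0.0413]
tool_rot: [-0.131, 0.991, 0.001, -0.007]
ft_force: [0.0, -0.3, 6.9]
grip_width: 0.0327
grasp_force: 61.0
```

Request:
{"api": "apply_moves", "payload": {
  "commands": [
    [0, 0, -0.5, 0],
    [0, 0, -1, 0],
    [0, 0, -1, 0],
    [0, 0, -1, 0],
    [0, 0, -1, 0]
  ]
}}

```text
clock: 49.12
eef_pos: [0.4823, -0.1024, 0.131]
tool_rot: [-0.131, 0.991, 0.001, -0.009]
ft_force: [0.9, -0.7, -1.6]
grip_width: 0.0325
grasp_force: 60.2
```

Request:
{"api": "apply_moves", "payload": {
  "commands": [
    [0, 0, -0.8, 0.084],
    [0, 0, -0.4, 0.084],
    [0, 0, 0, 0],
    [0, 0, 0, 0],
    [0, 0, 0, 0]
  ]
}}

```text
clock: 49.53
eef_pos: [0.4825, -0.1024, 0.1531]
tool_rot: [-0.045, 0.999, 0.001, -0.01]
ft_force: [0.6, 0.8, -1.1]
grip_width: 0.032
grasp_force: 60.2
```

Run:
```python
from h import *
go(.4994,-.3886,.155,184.9)
```

```text
pos [ 0.4825 -0.1024  0.1531] yaw -174.88 z [-1.970e-02  4.000e-04 -9.998e-01] q [-0.207  0.31  -0.173  1.107 -0.004 -0.296] F [ 0.6  0.8 -1.1] w 0.032 t 49.5
shift units [  0.44 -14.33  -0.12] roll units 0.004
```

Request:
{"api": "apply_moves", "payload": {
  "commands": [
    [0.03, -0.95, 0, 0],
    [0.03, -0.95, 0, 0],
    [0.03, -0.95, 0, 0],
    [0.03, -0.95, 0, 0],
    [0.03, -0.95, 0, 0]
  ]
}}

```text
clock: 49.95
eef_pos: [0.4876, -0.1979, 0.1522]
tool_rot: [-0.045, 0.999, 0.001, -0.01]
ft_force: [-0.4, 0.2, -0.6]
grip_width: 0.0325
grasp_force: 60.2
```

Request:
{"api": "apply_moves", "payload": {
  "commands": [
    [0.03, -0.95, 0, 0],
    [0.03, -0.95, 0, 0],
    [0.03, -0.95, 0, 0],
    [0.03, -0.95, 0, 0],
    [0.03, -0.95, 0, 0]
  ]
}}

```text
clock: 50.37
eef_pos: [0.4929, -0.2928, 0.1519]
tool_rot: [-0.044, 0.999, 0.001, -0.01]
ft_force: [0.7, -0.4, -0.5]
grip_width: 0.0324
grasp_force: 60.2
```

Request:
{"api": "apply_moves", "payload": {
  "commands": [
    [0.03, -0.95, 0, 0],
    [0.03, -0.95, 0, 0],
    [0.03, -0.95, 0, 0],
    [0.03, -0.95, 0, 0],
    [0.03, -0.95, 0, 0]
  ]
}}

```text
clock: 50.78
eef_pos: [0.4984, -0.3876, 0.1516]
tool_rot: [-0.044, 0.999, 0.002, -0.01]
ft_force: [0.0, -0.2, -0.1]
grip_width: 0.0322
grasp_force: 60.2
```

Request:
{"api": "apply_moves", "payload": {
  "commands": [
    [0, 0, 0, 0],
    [0, 0, 0, 0],
    [0, 0, 0, 0],
    [0, 0, 0, 0],
    [0, 0, 0, 0]
  ]
}}

```text
clock: 51.2
eef_pos: [0.4991, -0.3862, 0.1531]
tool_rot: [-0.044, 0.999, 0.001, -0.009]
ft_force: [-0.7, -0.4, -0.7]
grip_width: 0.0322
grasp_force: 60.2
```

Run:
```python
from h import *
go(.4994,-.3886,.055,184.9)
```

```text
pos [ 0.4991 -0.3862  0.1531] yaw -174.91 z [-1.900e-02  8.000e-04 -9.998e-01] q [-0.654  0.566  0.232  1.252 -0.011 -0.742] F [-0.7 -0.4 -0.7] w 0.0322 t 51.2
shift units [-0.1  -0.13  4.9 ] roll units 0.003
```

Request:
{"api": "apply_moves", "payload": {
  "commands": [
    [-0.02, -0.1, 0.9, 0],
    [-0.02, 0, 0.9, 0],
    [-0.02, 0, 0.9, 0],
    [-0.02, 0, 0.8, 0],
    [0, 0, 0.6, 0]
  ]
}}

```text
clock: 51.62
eef_pos: [0.4991, -0.3878, 0.0699]
tool_rot: [-0.044, 0.999, 0.001, -0.01]
ft_force: [-0.8, 0.3, -0.6]
grip_width: 0.0328
grasp_force: 60.2
```

Request:
{"api": "apply_moves", "payload": {
  "commands": [
    [0, 0, 0.3, 0],
    [0, 0, 0.2, 0],
    [0, 0, 0.1, 0],
    [0, 0, 0, 0],
    [0, 0, 0, 0]
  ]
}}

```text
clock: 52.03
eef_pos: [0.4997, -0.3894, 0.0602]
tool_rot: [-0.044, 0.999, -0.0, -0.009]
ft_force: [0.0, 0.1, -1.0]
grip_width: 0.0327
grasp_force: 60.2
```

Request:
{"api": "apply_moves", "payload": {
  "commands": [
    [0, 0, 0, 0],
    [0, 0, 0, 0],
    [0, 0, 0, 0],
    [0, 0, 0, 0],
    [0, 0, 0, 0]
  ],
  "claw": 0.4
}}

```text
clock: 52.45
eef_pos: [0.4994, -0.3892, 0.0597]
tool_rot: [-0.044, 0.999, 0.0, -0.009]
ft_force: [-0.5, -0.2, -0.8]
grip_width: 0.051
grasp_force: 0.0
```

Request:
{"api": "apply_moves", "payload": {
  "commands": [
    [0, 0, -0.3, 0],
    [0, 0, -0.7, 0],
    [0, 0, -1, 0],
    [0, 0, -1, 0],
    [0, 0, -1, 0]
  ]
}}

```text
clock: 52.87
eef_pos: [0.5005, -0.389, 0.1404]
tool_rot: [-0.044, 0.999, 0.001, -0.009]
ft_force: [0.9, -0.3, 0.0]
grip_width: 0.051
grasp_force: 0.0
```

Request:
{"api": "apply_moves", "payload": {
  "commands": [
    [0, 0.5, -1, 0],
    [0, 1, -1, 0],
    [0, 1, -1, 0],
    [0, 1, -1, 0],
    [0, 1, 0, 0]
  ]
}}

```text
clock: 53.28
eef_pos: [0.4961, -0.2998, 0.2248]
tool_rot: [-0.044, 0.999, -0.002, -0.006]
ft_force: [1.1, 0.4, 0.7]
grip_width: 0.0514
grasp_force: 0.0
```

Request:
{"api": "apply_moves", "payload": {
  "commands": [
    [0, 1, 0, 0.015],
    [0, 1, 0, 0.015],
    [0, 1, 0, 0.015],
    [0, 1, 0, 0.015],
    [0, 1, 0, 0.015]
  ]
}}

```text
clock: 53.7
eef_pos: [0.4885, -0.1986, 0.2202]
tool_rot: [-0.004, 1.0, -0.0, -0.009]
ft_force: [-0.4, 0.4, -0.2]
grip_width: 0.051
grasp_force: 0.0
```

Request:
{"api": "apply_moves", "payload": {
  "commands": [
    [0, 1, 0, 0.015],
    [0, 1, 0, 0.015],
    [0, 1, 0, 0.015],
    [0, 1, 0, 0.015],
    [0, 1, 0, 0.015]
  ]
}}

```text
clock: 54.12
eef_pos: [0.4908, -0.0987, 0.2202]
tool_rot: [0.035, 0.999, -0.0, -0.009]
ft_force: [-0.6, 0.1, -0.2]
grip_width: 0.0511
grasp_force: 0.0
```

Request:
{"api": "apply_moves", "payload": {
  "commands": [
    [0, 1, 0, 0.015],
    [0, 1, 0, 0.015],
    [0, 1, 0, 0.015],
    [0, 1, 0, 0.015],
    [0, 1, 0, 0.015]
  ]
}}

```text
clock: 54.53
eef_pos: [0.501, 0.0008, 0.2201]
tool_rot: [0.074, 0.997, -0.001, -0.009]
ft_force: [-0.1, -0.0, 0.2]
grip_width: 0.0514
grasp_force: 0.0
```

Request:
{"api": "apply_moves", "payload": {
  "commands": [
    [0, 1, 0, 0],
    [0, 1, 0, 0],
    [0, 1, 0, 0],
    [0, 1, 0, 0],
    [0, 1, 0, 0]
  ]
}}

```text
clock: 54.95
eef_pos: [0.5158, 0.0997, 0.2198]
tool_rot: [0.074, 0.997, -0.001, -0.009]
ft_force: [-0.2, -0.0, -0.4]
grip_width: 0.0512
grasp_force: 0.0
```

Request:
{"api": "apply_moves", "payload": {
  "commands": [
    [0, 1, 0, 0],
    [0, 1, 0, 0],
    [0, 1, 0, 0],
    [0, 1, 0, 0],
    [0, 1, 0, 0]
  ]
}}

```text
clock: 55.37
eef_pos: [0.5306, 0.1986, 0.2195]
tool_rot: [0.074, 0.997, -0.0, -0.009]
ft_force: [0.3, -0.7, -0.5]
grip_width: 0.0513
grasp_force: 0.0
```

Run:
```python
from h import *
st(); t=snap('top','top6.png')
m=cv2.inRange(cv2.cvtColor(t['image'],cv2.COLOR_BGR2HSV),(23,50,110),(40,255,255)); k,l,S,ce=cv2.connectedComponentsWithStats(m)
print([(S[q].tolist(),px2w(t,*ce[q],.015).round(3).tolist()) for q in range(1,k) if 300<S[q,4]<800])
```

```text
pos [0.5306 0.1986 0.2195] yaw 171.51 z [-1.780e-02  3.000e-04 -9.998e-01] q [0.355 0.401 0.142 1.328 0.006 0.503] F [ 0.3 -0.7 -0.5] w 0.0513 t 55.4
[([153, 162, 44, 29, 312], [0.678, 0.323, 0.015]), ([408, 201, 24, 36, 624], [0.507, -0.474, 0.015]), ([382, 204, 24, 36, 622], [0.497, -0.389, 0.015]), ([167, 334, 102, 48, 785], [0.085, 0.193, 0.015]), ([276, 351, 32, 28, 491], [0.067, -0.057, 0.015])]
```

Request:
{"api": "apply_moves", "payload": {
  "commands": [
    [0.1, 1, 0, 0],
    [0.1, 1, 0, 0],
    [0.1, 1, 0, 0],
    [0.1, 1, 0, 0],
    [0.1, 1, 0, 0]
  ],
  "claw": 0
}}

```text
clock: 55.83
eef_pos: [0.5354, 0.2988, 0.2193]
tool_rot: [0.074, 0.997, -0.001, -0.009]
ft_force: [0.8, -0.6, -0.1]
grip_width: 0.0855
grasp_force: 0.0
```

Request:
{"api": "apply_moves", "payload": {
  "commands": [
    [0.1, 1, 0, -0.008],
    [0.1, 1, 0, -0.008],
    [0.1, 1, 0, -0.008],
    [0.1, 1, 0, -0.008],
    [0.1, 1, 0, -0.008]
  ]
}}

```text
clock: 56.25
eef_pos: [0.5386, 0.3992, 0.2192]
tool_rot: [0.053, 0.999, -0.0, -0.009]
ft_force: [0.2, 0.6, 0.1]
grip_width: 0.0852
grasp_force: 0.0
```

Request:
{"api": "apply_moves", "payload": {
  "commands": [
    [0, 0, 0, 0],
    [0, 0, 0, 0],
    [0, 0, 0, 0],
    [0, 0, 0, 0],
    [0, 0, 0, 0]
  ]
}}

```text
clock: 56.67
eef_pos: [0.5389, 0.3973, 0.2191]
tool_rot: [0.054, 0.999, -0.0, -0.009]
ft_force: [-0.1, -1.3, -0.4]
grip_width: 0.0856
grasp_force: 0.0
```

Run:
```python
from h import *
st(); c=snap('wrist','wrist15.png')
m=cv2.inRange(cv2.cvtColor(c['image'],cv2.COLOR_BGR2HSV),(24,170,100),(33,255,255)); k,l,S,ce=cv2.connectedComponentsWithStats(m)
for q in range(1,k):
    if S[q,4]>100:
        r=cv2.minAreaRect(np.argwhere(l==q)[:,::-1].astype(np.float32)); B=cv2.boxPoints(r)
        W=np.array([px2w(c,*p,.115)[:2] for p in B]); print(S[q].tolist(),[np.round(x,1) for x in r],px2w(c,*r[0],.115).round(4),[np.hypot(*(W[i]-W[i-1])).round(4) for i in(1,2)],(W[1]-W[0]).round(4),(W[2]-W[1]).round(4))
m=cv2.inRange(cv2.cvtColor(c['image'],cv2.COLOR_BGR2HSV),(100,120,60),(125,255,255)); k,l,S,ce=cv2.connectedComponentsWithStats(m)
print('button',[(S[q].tolist(),px2w(c,*ce[q],.104).round(4)) for q in range(1,k) if S[q,4]>200])
```

```text
pos [0.5389 0.3973 0.2191] yaw 173.83 z [-1.820e-02  1.000e-04 -9.998e-01] q [0.631 0.618 0.493 1.461 0.011 0.738] F [-0.1 -1.3 -0.4] w 0.0856 t 56.7
[212, 105, 64, 26, 1538] [array([243.5, 117.5]), array([25., 63.]), np.float64(90.0)] [0.4751 0.3832 0.115 ] [np.float64(0.0395), np.float64(0.0153)] [0.0042 0.0392] [ 0.0152 -0.0017]
[445, 289, 38, 26, 560] [array([463.5, 301.5]), array([25., 37.]), np.float64(90.0)] [0.62   0.5245 0.115 ] [np.float64(0.0265), np.float64(0.0203)] [0.0028 0.0263] [0.0203 0.0008]
button [([221, 190, 44, 44, 1502], array([0.5389, 0.3731, 0.104 ]))]
```

View pics/wrist15.png

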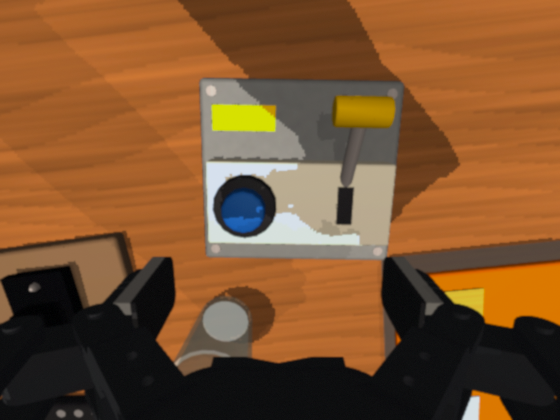

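The wrist view shows the lever down, grip at (364,111) over the box front. Covers are untouched. Computing the pinch.

Run:
```python
from h import *
c=np.load('pics/wrist15.png.npz'); h=cv2.cvtColor(c['image'],cv2.COLOR_BGR2HSV); print(h[111,355:375:5].tolist())
m=cv2.inRange(h,(18,200,90),(33,255,255)); m[:,:320]=0; m[150:]=0
p=np.argwhere(m)[:,::-1].astype(np.float32); r=cv2.minAreaRect(p); print(r)
X=px2w(c,*r[0],.115); print('grip',X.round(4)); go(X[0],X[1],.16,174)
B=np.array([px2w(c,*q,.115)[:2] for q in cv2.boxPoints(r)]); print((B[1]-B[0]).round(4),(B[2]-B[1]).round(4))
```

```text
[[23, 255, 184], [23, 255, 184], [23, 255, 184], [23, 255, 184]]
((364.110595703125, 111.40840148925781), (59.788978576660156, 30.691495895385742), 1.5481576919555664)
grip [0.4794 0.4591 0.115 ]
pos [0.5389 0.3974 0.2191] yaw 173.83 z [-1.820e-02  2.000e-04 -9.998e-01] q [0.631 0.618 0.493 1.461 0.011 0.738] F [ 0.4 -0.2 -0.9] w 0.0854 t 56.7
shift units [3.23 2.75 3.01] roll units -0.003
[-0.0186  0.0018] [0.0049 0.0369]
```

Request:
{"api": "apply_moves", "payload": {
  "commands": [
    [0.65, 0.55, 0.4, 0.005],
    [0.65, 0.55, 0.4, 0.005],
    [0.65, 0.55, 0.4, 0.005],
    [0.65, 0.55, 0.4, 0.005],
    [0.65, 0.55, 0.4, 0.005]
  ]
}}

```text
clock: 57.13
eef_pos: [0.4795, 0.4604, 0.1798]
tool_rot: [0.067, 0.998, -0.0, -0.009]
ft_force: [0.5, -0.2, 0.1]
grip_width: 0.0856
grasp_force: 0.0
```

Request:
{"api": "apply_moves", "payload": {
  "commands": [
    [0, 0, 0, 0],
    [0, 0, 0, 0],
    [0, 0, 0, 0],
    [0, 0, 0, 0],
    [0, 0, 0, 0]
  ]
}}

```text
clock: 57.55
eef_pos: [0.4808, 0.4599, 0.1805]
tool_rot: [0.067, 0.998, -0.0, -0.009]
ft_force: [0.3, -0.3, 0.3]
grip_width: 0.0853
grasp_force: 0.0
```

Run:
```python
from h import *
go(.4794,.4591,.118,173)
```

```text
pos [0.4808 0.4599 0.1805] yaw 172.32 z [-1.730e-02  9.000e-04 -9.998e-01] q [0.758 0.62  0.396 1.36  0.013 0.892] F [ 0.3 -0.3  0.3] w 0.0853 t 57.5
shift units [ 0.01 -0.05  3.13] roll units -0.011
```

Request:
{"api": "apply_moves", "payload": {
  "commands": [
    [0, -0.03, 0.7, 0],
    [0, 0, 0.7, 0],
    [0, 0, 0.7, 0],
    [0, 0, 0.7, 0],
    [0, 0, 0.3, 0]
  ]
}}

```text
clock: 57.97
eef_pos: [0.4784, 0.4587, 0.116]
tool_rot: [0.067, 0.998, -0.002, -0.01]
ft_force: [0.5, 0.1, -0.4]
grip_width: 0.0852
grasp_force: 0.0
```

Request:
{"api": "apply_moves", "payload": {
  "commands": [
    [0, 0, 0, 0],
    [0, 0, 0, 0],
    [0, 0, 0, 0],
    [0, 0, 0, 0],
    [0, 0, 0, 0]
  ],
  "claw": 1
}}

```text
clock: 58.38
eef_pos: [0.4788, 0.457, 0.1197]
tool_rot: [0.067, 0.998, -0.003, -0.008]
ft_force: [-0.9, -10.0, 9.1]
grip_width: 0.0348
grasp_force: 61.1
```

Request:
{"api": "apply_moves", "payload": {
  "commands": [
    [0, 0, 0, 0],
    [0, 0, 0, 0],
    [0, 0, 0, 0],
    [0, 0, 0, 0],
    [0, 0, 0, 0]
  ]
}}

```text
clock: 58.8
eef_pos: [0.4788, 0.457, 0.1197]
tool_rot: [0.067, 0.998, -0.003, -0.008]
ft_force: [-1.8, -8.5, 7.8]
grip_width: 0.035
grasp_force: 60.9
```

Request:
{"api": "apply_moves", "payload": {
  "commands": [
    [-0.15, -0.05, -0.19, 0],
    [-0.16, -0.04, -0.18, 0],
    [-0.16, 0, -0.18, 0],
    [-0.16, 0, -0.17, 0],
    [-0.17, 0, -0.16, 0]
  ]
}}

```text
clock: 59.22
eef_pos: [0.492, 0.4552, 0.1337]
tool_rot: [0.066, 0.998, -0.002, -0.012]
ft_force: [-6.2, -3.0, -5.3]
grip_width: 0.0346
grasp_force: 60.2
```

Request:
{"api": "apply_moves", "payload": {
  "commands": [
    [-0.19, 0, -0.15, 0],
    [-0.2, 0, -0.14, 0],
    [-0.2, 0, -0.13, 0],
    [-0.2, 0, -0.12, 0],
    [-0.21, 0, -0.11, 0]
  ]
}}

```text
clock: 59.63
eef_pos: [0.5121, 0.4527, 0.1465]
tool_rot: [0.066, 0.998, -0.002, -0.012]
ft_force: [-6.4, -3.3, -4.1]
grip_width: 0.0348
grasp_force: 60.1
```

Request:
{"api": "apply_moves", "payload": {
  "commands": [
    [-0.2, 0, -0.09, 0],
    [-0.2, 0, -0.08, 0],
    [-0.2, 0, -0.07, 0],
    [-0.2, 0, -0.05, 0],
    [-0.2, 0, -0.04, 0]
  ]
}}

```text
clock: 60.05
eef_pos: [0.5324, 0.4501, 0.1531]
tool_rot: [0.066, 0.998, -0.002, -0.012]
ft_force: [-4.5, -4.0, -2.6]
grip_width: 0.0345
grasp_force: 59.9
```

Run:
```python
from h import *
st()
```

```text
pos [0.5324 0.4501 0.1531] yaw 172.44 z [-0.024  -0.0023 -0.9997] q [0.696 0.709 0.486 1.367 0.014 0.828] F [-4.5 -4.  -2.6] w 0.0345 t 60.0
```

Request:
{"api": "apply_moves", "payload": {
  "commands": [
    [-0.22, 0, -0.04, 0],
    [-0.22, 0, -0.03, 0],
    [-0.22, 0, -0.02, 0],
    [-0.22, 0, -0.01, 0],
    [-0.22, 0, 0, 0]
  ]
}}

```text
clock: 60.47
eef_pos: [0.5545, 0.4473, 0.1549]
tool_rot: [0.066, 0.998, -0.002, -0.012]
ft_force: [-6.3, -2.8, -1.7]
grip_width: 0.0348
grasp_force: 59.8
```

Request:
{"api": "apply_moves", "payload": {
  "commands": [
    [-0.14, 0, 0.01, 0],
    [-0.14, 0, 0.02, 0],
    [-0.14, 0, 0.02, 0],
    [-0.14, 0, 0.02, 0],
    [-0.14, 0, 0.03, 0]
  ]
}}

```text
clock: 60.88
eef_pos: [0.5687, 0.4455, 0.1532]
tool_rot: [0.066, 0.998, -0.001, -0.011]
ft_force: [-5.8, -2.8, 0.7]
grip_width: 0.0346
grasp_force: 59.5
```

Run:
```python
from h import *
st()
```

```text
pos [0.5687 0.4455 0.1532] yaw 172.42 z [-0.022  -0.0015 -0.9998] q [0.66  0.768 0.594 1.416 0.012 0.792] F [-5.8 -2.8  0.7] w 0.0346 t 60.9
```

Request:
{"api": "apply_moves", "payload": {
  "commands": [
    [0, 0, 0, 0],
    [0, 0, 0, 0],
    [0, 0, 0, 0],
    [0, 0, 0, 0],
    [0, 0, 0, 0]
  ],
  "claw": 0.3
}}

```text
clock: 61.3
eef_pos: [0.5705, 0.4465, 0.1541]
tool_rot: [0.066, 0.998, 0.0, -0.008]
ft_force: [0.1, -0.3, 0.5]
grip_width: 0.0599
grasp_force: 0.0
```

Request:
{"api": "apply_moves", "payload": {
  "commands": [
    [0, 0, -0.5, 0],
    [0, 0, -1, 0],
    [0, 0, -1, 0],
    [0, 0, -1, 0],
    [0, 0, -0.5, 0]
  ]
}}

```text
clock: 61.72
eef_pos: [0.5724, 0.4467, 0.2378]
tool_rot: [0.066, 0.998, 0.001, -0.007]
ft_force: [-0.2, -0.6, 0.8]
grip_width: 0.0595
grasp_force: 0.0
```

Request:
{"api": "apply_moves", "payload": {
  "commands": [
    [0.3, -1, 0, 0],
    [0.3, -1, 0, 0],
    [0.3, -1, 0, 0],
    [0.3, -1, 0, 0],
    [0.3, -1, 0, 0]
  ]
}}

```text
clock: 62.13
eef_pos: [0.5283, 0.3503, 0.2352]
tool_rot: [0.066, 0.998, -0.0, -0.009]
ft_force: [0.4, 0.4, 0.4]
grip_width: 0.06
grasp_force: 0.0
```

Request:
{"api": "apply_moves", "payload": {
  "commands": [
    [0, 0, 0, 0],
    [0, 0, 0, 0],
    [0, 0, 0, 0],
    [0, 0, 0, 0],
    [0, 0, 0, 0]
  ]
}}

```text
clock: 62.55
eef_pos: [0.529, 0.3519, 0.2341]
tool_rot: [0.066, 0.998, -0.0, -0.009]
ft_force: [-0.2, -0.4, 0.5]
grip_width: 0.0597
grasp_force: 0.0
```

Run:
```python
from h import *
st(); c=snap('wrist','wrist16.png'); t=snap('top','top7.png'); s=snap('scene','scene7.png')
for i,n,z in((c,'wr',.15),(t,'top',.15)):
    m=cv2.inRange(cv2.cvtColor(i['image'],cv2.COLOR_BGR2HSV),(18,200,90),(33,255,255)); k,l,S,ce=cv2.connectedComponentsWithStats(m)
    print(n,[(S[q].tolist(),px2w(i,*ce[q],z).round(3).tolist()) for q in range(1,k) if S[q,4]>15 and (n=='wr' or ce[q][0]<200)])
# compare with the starting pictures: lever area and bystanders
a=np.load('pics/top0.png.npz')['image'].astype(int); d=np.abs(a-t['image']).max(2)
for n,(u0,v0,u1,v1) in dict(lever=(112,192,140,222),tumbler=(155,150,185,180),remote=(193,125,245,148),screw=(248,124,315,138),notebook=(355,135,430,185)).items(): print(n,int((d[v0:v1,u0:u1]>60).sum()))
cv2.imwrite('pics/final.png',np.hstack([cv2.resize(t['image'][120:290,100:460],(560,264)),cv2.resize(s['image'][80:250,280:440],(240,264))]))
```

```text
pos [0.529  0.3519 0.2341] yaw 172.45 z [-1.790e-02  5.000e-04 -9.998e-01] q [0.582 0.537 0.395 1.443 0.01  0.714] F [-0.2 -0.4  0.5] w 0.0597 t 62.5
wr [([270, 111, 60, 24, 1406], [0.472, 0.373, 0.15]), ([400, 250, 68, 33, 1991], [0.572, 0.448, 0.15]), ([461, 279, 67, 45, 291], [0.599, 0.494, 0.15])]
top []
lever 469
tumbler 0
remote 0
screw 0
notebook 0
```

Request:
{"api": "apply_moves", "payload": {
  "commands": [
    [1, -1, -0.5, 0],
    [1, -1, -0.5, 0],
    [1, -1, 0, 0],
    [1, -1, 0, 0],
    [1, -1, 0, 0]
  ]
}}

```text
clock: 63.12
eef_pos: [0.4158, 0.2646, 0.2561]
tool_rot: [0.066, 0.998, -0.0, -0.009]
ft_force: [0.1, -0.3, 0.7]
grip_width: 0.0598
grasp_force: 0.0
```

Request:
{"api": "apply_moves", "payload": {
  "commands": [
    [0.5, -1, 0, 0],
    [0.5, -1, 0, 0],
    [0, -1, 0, 0],
    [0, -1, 0, 0],
    [0, -1, 0, 0]
  ]
}}

```text
clock: 63.53
eef_pos: [0.3834, 0.168, 0.257]
tool_rot: [0.066, 0.998, -0.0, -0.009]
ft_force: [0.4, -0.5, 0.8]
grip_width: 0.0601
grasp_force: 0.0
```

Request:
{"api": "apply_moves", "payload": {
  "commands": [
    [0, -1, 0, 0],
    [0, -1, 0, 0],
    [0, -1, 0, 0],
    [0, 0, 0, 0],
    [0, 0, 0, 0]
  ]
}}

```text
clock: 63.95
eef_pos: [0.376, 0.1088, 0.2571]
tool_rot: [0.067, 0.998, -0.0, -0.009]
ft_force: [0.4, 0.4, 0.0]
grip_width: 0.06
grasp_force: 0.0
```

Run:
```python
from h import *
st(); t=snap('top','top8.png'); im=t['image']; im0=np.load('pics/top0.png.npz')['image']
d=np.abs(im0.astype(int)-im).max(2)
for n,(u0,v0,u1,v1) in dict(lever=(112,192,140,222),box=(112,190,172,245),tumbler=(155,150,185,180),remote=(193,125,245,148),screw=(248,124,315,138),notebook=(355,135,430,185)).items(): print(n,int((d[v0:v1,u0:u1]>60).sum()))
g=cv2.cvtColor(im,cv2.COLOR_BGR2HSV)
def box(m,u0,v0,u1,v1,z):
    q=np.argwhere(m[v0:v1,u0:u1])[:,::-1].astype(np.float32)+[u0,v0]; r=cv2.minAreaRect(q.astype(np.float32)); print(len(q),px2w(t,*r[0],z).round(3),np.round(r[1],1),round(r[2],1))
print('black');box(g[...,2]<75,208,150,240,205,.04); print('white');box((g[...,1]<60)&(g[...,2]>140),245,150,278,203,.04)
cr=(g[...,0]>17)&(g[...,0]<40)&(g[...,1]>50)&(g[...,1]<155)&(g[...,2]>110); print('cream in tray',int(cr[190:245,375:442].sum()))
```

```text
pos [0.376  0.1088 0.2571] yaw 172.31 z [-1.770e-02  8.000e-04 -9.998e-01] q [ 0.278  0.036 -0.226  1.326  0.006  0.412] F [0.4 0.4 0. ] w 0.06 t 64.0
lever 0
box 0
tumbler 0
remote 0
screw 0
notebook 0
black
561 [0.652 0.156 0.04 ] [32.9 17.4] 87.0
white
683 [0.658 0.037 0.04 ] [34.9 19.8] 86.2
cream in tray 1414
```

Every check passes: the lever area matches the start picture (up), both new covers sit on their frames, both cream covers are in the tray and the bystanders haven't moved. Handing in.

```bash
python3 -c "
from workcell import bot
print(bot.job_done())"
```

```text
the job is handed in; nothing more can be done
None
```

I tripped the lever with the test button, fitted the black and white covers flush (no petrol-blue cover was found), put both cream covers in the tray, lifted the lever back up and handed the job in at about 64 s.

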